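# Couple the plug-on modules to the host unit and clear the screwdrivers

### The job

Build up the measuring rig on the bench: close up all the loose modules into one row against the host unit, each flush against its neighbour with its lug in the neighbour's fork, and push a link pin from the rack down through every coupled fork and lug until its head sits fully home. Also clear up by standing the screwdrivers upright in the tool caddy, blade down. Leave the other things on the bench where they are.

Things in the scene. Friction and masses are not known exactly. Their poses are not given: they have to be found in the camera images.
- host: host unit: the wide grey metal box, fixed, 160 mm deep (x) x 170 mm wide (y) x 75 mm high; origin at the centre of its underside, x towards its rear, y towards its left. Docking face: its flat right-hand side, the plane y = -85 mm; a steel fork stands on the cover there.
- host_fork (a point): centre of the pin hole's mouth on top of the host's fork: x = -33, y = -65, z = 105 mm in the host's frame; axes as the host's. Fork 40 x 40 mm: bottom tine 12 mm thick on the cover, slot 11 mm, top tine 7 mm; holes 9.5 mm. The slot opens to -y with flared cheeks, 35 mm wide at the mouth, 24.5 mm inside, and so leads a lug in.
- module1: one of three identical plug-on modules (one may be absent): grey metal box 130 mm deep (x) x 70 mm wide (y) x 75 mm high, about 0.7 kg, loose. Origin: centre of its underside, y towards the host. Left side y = +35 mm: a flat lug 22 mm wide, 8 mm thick, juts 30.5 mm out over the neighbour's cover; its 10 mm hole at x = -33, y = +55, top z = 96.5 mm.
- module1_fork (a point): centre of the pin hole's mouth on top of module1's own fork, which is just like the host's and takes the next module's lug: x = -33, y = -15, z = 105 mm in module1's frame; axes as the module's.
- module2: one of three identical plug-on modules (one may be absent): grey metal box 130 mm deep (x) x 70 mm wide (y) x 75 mm high, about 0.7 kg, loose. Origin: centre of its underside, y towards the host. Carrying handle on the cover: a black bar along x, 62 mm long, 12 mm wide and high, middle at x = +30, y = 0, z = 109 mm; 28 mm free under it, on posts 22 mm before and behind the middle.
- module2_fork (a point): centre of the pin hole's mouth on top of module2's own fork, which is just like the host's and takes the next module's lug: x = -33, y = -15, z = 105 mm in module2's frame; axes as the module's.
- module3: one of three identical plug-on modules (one may be absent): grey metal box 130 mm deep (x) x 70 mm wide (y) x 75 mm high, about 0.7 kg, loose. Origin: centre of its underside, y towards the host. Flush in place, its origin lies at x = +33, y = -55 mm in the frame of the neighbour's fork point.
- module3_fork (a point): centre of the pin hole's mouth on top of module3's own fork, which is just like the host's and takes the next module's lug: x = -33, y = -15, z = 105 mm in module3's frame; axes as the module's.
- pin1: one of four identical steel link pins: shank 8 mm thick, 28 mm long, tapered tip; above it a flange 21 mm across, 4 mm thick, and a knurled knob 16 mm across, its top 30 mm above the flange's underside, where the origin lies; z up. Starts upright in the rack, a fixed aluminium block 46 x 190 x 34 mm high with four holes 45 mm apart.
- pin2: one of four identical steel link pins: shank 8 mm thick, 28 mm long, tapered tip; above it a flange 21 mm across, 4 mm thick, and a knurled knob 16 mm across, its top 30 mm above the flange's underside, where the origin lies; z up. Starts upright in the rack, a fixed aluminium block 46 x 190 x 34 mm high with four holes 45 mm apart.
- pin3: one of four identical steel link pins: shank 8 mm thick, 28 mm long, tapered tip; above it a flange 21 mm across, 4 mm thick, and a knurled knob 16 mm across, its top 30 mm above the flange's underside, where the origin lies; z up. Starts upright in the rack, a fixed aluminium block 46 x 190 x 34 mm high with four holes 45 mm apart.
- pin4: one of four identical steel link pins: shank 8 mm thick, 28 mm long, tapered tip; above it a flange 21 mm across, 4 mm thick, and a knurled knob 16 mm across, its top 30 mm above the flange's underside, where the origin lies; z up. Starts upright in the rack, a fixed aluminium block 46 x 190 x 34 mm high with four holes 45 mm apart.
- driver1: one of three screwdrivers (one may be absent), 90 g, lying on a thin mat. x from handle to blade: square handle 24 x 24 mm from x = -75 to +3 mm, tapering to +15 mm; steel shaft 7 mm thick on to x = +95 mm. Origin on the handle's underside, the tool's axis at z = +12 mm; centre of mass about x = -18 mm.
- driver1_tip (a point): the blade's end of driver1, on its axis, at x = +95, z = +12 mm in the screwdriver's frame.
- driver2: one of three screwdrivers (one may be absent), 90 g, lying on a thin mat. x from handle to blade: square handle 24 x 24 mm from x = -75 to +3 mm, tapering to +15 mm; steel shaft 7 mm thick on to x = +95 mm. Origin on the handle's underside, the tool's axis at z = +12 mm; centre of mass about x = -18 mm.
- driver2_tip (a point): the blade's end of driver2, on its axis, at x = +95, z = +12 mm in the screwdriver's frame.
- driver3: one of three screwdrivers (one may be absent), 90 g, lying on a thin mat. x from handle to blade: square handle 24 x 24 mm from x = -75 to +3 mm, tapering to +15 mm; steel shaft 7 mm thick on to x = +95 mm. Origin on the handle's underside, the tool's axis at z = +12 mm; centre of mass about x = -18 mm.
- driver3_tip (a point): the blade's end of driver3, on its axis, at x = +95, z = +12 mm in the screwdriver's frame.
- caddy: open-topped tool caddy, dark grey, fixed, 58 mm (x) x 166 mm (y) x 100 mm high, walls and floor 4 mm, three compartments in a row along y, each about 50 x 50 mm inside, their centres at y = -54, 0 and +54 mm. Origin at the centre of its underside.
- multimeter: bystander: yellow hand multimeter, 150 x 75 x 34 mm, loose; origin at the centre of its underside.
- solder_spool: bystander: solder spool, 52 mm across, 42 mm high, loose; origin at the centre of its underside.
- flux_bottle: bystander: small white bottle, 40 mm across, 85 mm high, loose; origin at the centre of its underside.
- circuit_board: bystander: green circuit board, 75 x 55 mm, loose; origin at the centre of its underside.
- screw_tray: bystander: shallow aluminium tray, 70 x 90 x 22 mm, loose; origin at the centre of its underside.

How it is judged (in metres and radians):
At the end, for the whole second after the job is handed in: Each module: flush place against a neighbour met within 3 mm in x and 3.5 mm in y, parallel within 0.05 rad, a pin's flange within 3.5 mm of that fork hole's mouth. Each screwdriver: blade down in the caddy, leaning under 0.54 rad, blade end within 30 mm of the caddy's underside. All at rest (((x of module1 in the frame of host_fork between 0.03 and 0.036 m and y of module1 in the frame of host_fork between -0.0585 and -0.0515 m and angle between the x axis of module1 and the x axis of host, either way round below 0.05 rad and distance between any of pin1, pin2, pin3, pin4 and host_fork below 0.0035 m) or (x of module1 in the frame of module2_fork between 0.03 and 0.036 m and y of module1 in the frame of module2_fork between -0.0585 and -0.0515 m and angle between the x axis of module1 and the x axis of module2, either way round below 0.05 rad and distance between any of pin1, pin2, pin3, pin4 and module2_fork below 0.0035 m) or (x of module1 in the frame of module3_fork between 0.03 and 0.036 m and y of module1 in the frame of module3_fork between -0.0585 and -0.0515 m and angle between the x axis of module1 and the x axis of module3, either way round below 0.05 rad and distance between any of pin1, pin2, pin3, pin4 and module3_fork below 0.0035 m)) and angle between each of module1, module2, module3's own z axis and vertical below 0.05 rad and linear speed of each of module1, module2, module3, driver1, driver2, driver3 below 0.02 m/s and ((x of module2 in the frame of host_fork between 0.03 and 0.036 m and y of module2 in the frame of host_fork between -0.0585 and -0.0515 m and angle between the x axis of module2 and the x axis of host, either way round below 0.05 rad and distance between any of pin1, pin2, pin3, pin4 and host_fork below 0.0035 m) or (x of module2 in the frame of module1_fork between 0.03 and 0.036 m and y of module2 in the frame of module1_fork between -0.0585 and -0.0515 m and angle between the x axis of module2 and the x axis of module1, either way round below 0.05 rad and distance between any of pin1, pin2, pin3, pin4 and module1_fork below 0.0035 m) or (x of module2 in the frame of module3_fork between 0.03 and 0.036 m and y of module2 in the frame of module3_fork between -0.0585 and -0.0515 m and angle between the x axis of module2 and the x axis of module3, either way round below 0.05 rad and distance between any of pin1, pin2, pin3, pin4 and module3_fork below 0.0035 m)) and ((x of module3 in the frame of host_fork between 0.03 and 0.036 m and y of module3 in the frame of host_fork between -0.0585 and -0.0515 m and angle between the x axis of module3 and the x axis of host, either way round below 0.05 rad and distance between any of pin1, pin2, pin3, pin4 and host_fork below 0.0035 m) or (x of module3 in the frame of module1_fork between 0.03 and 0.036 m and y of module3 in the frame of module1_fork between -0.0585 and -0.0515 m and angle between the x axis of module3 and the x axis of module1, either way round below 0.05 rad and distance between any of pin1, pin2, pin3, pin4 and module1_fork below 0.0035 m) or (x of module3 in the frame of module2_fork between 0.03 and 0.036 m and y of module3 in the frame of module2_fork between -0.0585 and -0.0515 m and angle between the x axis of module3 and the x axis of module2, either way round below 0.05 rad and distance between any of pin1, pin2, pin3, pin4 and module2_fork below 0.0035 m)) and angle between each of driver1, driver2, driver3's own x axis and vertical above 2.6 rad and z of driver1_tip in the frame of caddy between 0 and 0.03 m and x of driver1_tip in the frame of caddy between -0.029 and 0.029 m and y of driver1_tip in the frame of caddy between -0.083 and 0.083 m and z of driver2_tip in the frame of caddy between 0 and 0.03 m and x of driver2_tip in the frame of caddy between -0.029 and 0.029 m and y of driver2_tip in the frame of caddy between -0.083 and 0.083 m and z of driver3_tip in the frame of caddy between 0 and 0.03 m and x of driver3_tip in the frame of caddy between -0.029 and 0.029 m and y of driver3_tip in the frame of caddy between -0.083 and 0.083 m); the robot touches nothing.
It fails at once if the multimeter is pushed more than 40 mm aside (distance of multimeter from where it was at the start of the episode above 0.04 m).
It fails at once if the solder spool is pushed more than 40 mm aside (distance of solder_spool from where it was at the start of the episode above 0.04 m).
It fails at once if the flux bottle is pushed more than 40 mm aside (distance of flux_bottle from where it was at the start of the episode above 0.04 m).
It fails at once if the circuit board is pushed more than 40 mm aside (distance of circuit_board from where it was at the start of the episode above 0.04 m).
It fails at once if the screw tray is pushed more than 40 mm aside (distance of screw_tray from where it was at the start of the episode above 0.04 m).
Of module1, module2, module3 only 2 to 3 are there at a start; the rules pass over those that are not, and their reading is None.
Of driver1, driver2, driver3 only 2 to 3 are there at a start; the rules pass over those that are not, and their reading is None.
At some moment in a run one of module1, module2, module3 may be knocked a few centimetres aside while the robot is not near it.
It also fails if it takes over 210 s, if anything falls off the work surface, if the arm or the gripper's body presses on something with over 40 N, if the wrist force passes 120 N, or if a joint passes its speed limit or range.

### The arm

A 6-joint arm with a two-finger parallel gripper is mounted at the origin on the work surface. World frame = base frame: x ahead of the robot, y to its left, z up, the work surface at z = 0. Lengths are in m, angles in degrees, forces in N, time in s.
With the tool pointing down it reaches from about 0.25 to 0.725 m from the base axis. Payload 9.7 kg.
Tool frame: the origin (TCP) lies between the finger pads; the fingertips stand 19 mm ahead of it and the grasp point (between the pads) is the TCP; z points along the fingers, y is the line along which they close (so a half turn about z gives the same grasp; the last joint's range is limited). The gripper opens to 85 mm and grips with 20 to 120 N. Pads are 22 mm wide; open, the fingers measure 114 mm over their backs; the gripper's body (76 mm by 85 mm) begins 54 mm behind the grasp point. The pads swing forward as they close: fully open they stand 13 mm farther back than shut.
Start: joints at [-73.912, 4.979, 10.078, 95.1, 0, 90], TCP at [0.152, -0.528, 0.25] pointing down, gripper open.
Joint ranges: [-179.16, 179.16], [-48.56, 103.87], [-65.8, 70.77], [-126.05, 130.52], [-82.76, 87.17], [-180, 180]. Speed limits (degrees/s): [127.2, 127.2, 147.25, 180, 180, 180].

### API

Orientations are given as [roll, pitch, yaw] about the fixed x, y, z axes, in that order (R = Rz(yaw) Ry(pitch) Rx(roll)).
In Python, from workcell import bot gives the robot as it stands. The module is installed in compiled form; this text tells all that it offers.
- The arm moves only by the shell command python3 -m crank 'ROWS' [OPENING] [FORCE]. ROWS is JSON, a list that holds one entry, the list of rows, each a list of 6 numbers: the shift along the world's x, y, z as a fraction of full scale, then the turn, a rotation vector about the world's x, y, z as a fraction of full scale. In form: [[[x, y, z, wx, wy, wz], ...]]. A call has 1 to 20 rows; each row shifts and turns the commanded pose from where the row before left it; what a row does not reach is not made up. Full scale, the value 1, is 20 mm for a shift and 0.12 rad for a turn. A row lasts 1/12 s, in which the tool goes at most 41.7 mm and 7.16 degrees, less where a joint would pass 70% of its speed; a pose out of reach is approached as far as the arm can. A call with a number of a shift or a turn outside -1 to 1 is refused whole. A call with a gripper value outside its range is refused whole. OPENING is the opening, from 0 (shut) to 1 (fully open), set as the call begins (- or left out, the last holds). The fingers move at their own pace and stop on an object; FORCE is the grip in N (left out, the last holds). Time passes only in rows, so rows that do not move let the fingers close. It gives the time, the measured TCP pose, the force, the opening and the grip force at its end, in the units of the state.
- bot.get_obs(): the state, without advancing time (a new reading comes with each control period).
- bot.camera(name): name is "scene" or "top" or "wrist"; returns the picture (400x640x3 uint8, red, green, blue); there is no depth.
- bot.camera_model(name): a dict with "vertical_fov" (degrees; the focal length in pixels is half the picture's height over the tangent of half this angle, whatever the lens; pixels are square), "cx", "cy" (the principal point, pixels), "R" (3x3) and "t" (3): a world point X has camera coordinates R X + t. Camera axes: x right, y down, z forward; pixel columns grow to the right and rows downward; lengths in m; the calibration is good to about 2 mm. A picture is of the moment at which its call begins: read the wrist's pose just before it. camera_model takes no time and is no camera call; for the wrist camera it gives the pose at the moment of the call.
- bot.job_done(): hands the job in; it is judged then, once.
The state is a dict: "time": time; "q": joint angles; "qd": joint speeds; "joint_efforts": joint torques, N m; "ee_pos": TCP position; "tcp_rot": TCP orientation; "wrist_force": force on the tool from outside, world axes, zero at the start; "torque": the same for the moment, N m; "opening": finger opening in m; "grasp_force": force on a finger pad.
Only numpy, scipy, OpenCV 4.12 (cv2) and the standard library are available. Lean on these libraries where they do the work, as an engineer would, in place of code of your own. Each camera call takes 0.05 s, during which the arm holds its last target. There are 200 camera calls.

## Working session

There is one attempt and no reset: what is moved stays moved. The work goes in short steps, Python scripts to look and compute and a shell command to move; the robot and the scene stay as the last step left them, time stands still between calls to the robot, and variables do not carry over. Pictures are saved under pics/ and viewed, at most 14 in all, crops included, and the job is handed in when it is done.

```bash
mkdir -p pics; cat > h.py <<'E'
import numpy as np, cv2
from workcell import bot
def K(m):
    f=200/np.tan(np.radians(m["vertical_fov"])/2); return f,m["cx"],m["cy"]
def cast(m,px,z):
    f,cx,cy=K(m); R=np.array(m["R"]);t=np.array(m["t"])
    C=-R.T@t; px=np.atleast_2d(np.array(px,float))
    d=np.c_[(px[:,0]-cx)/f,(px[:,1]-cy)/f,np.ones(len(px))]@R
    return C+d*((z-C[2])/d[:,2])[:,None]
def proj(m,X):
    f,cx,cy=K(m); Y=np.atleast_2d(X)@np.array(m["R"]).T+np.array(m["t"])
    return np.c_[f*Y[:,0]/Y[:,2]+cx,f*Y[:,1]/Y[:,2]+cy]
def snap(n,name):
    m=bot.camera_model(n); im=bot.camera(n)[:,:,::-1].copy(); cv2.imwrite(f"pics/{name}.png",im); return m,im
def st():
    o=bot.get_obs(); print(round(o["time"],2),np.round(o["ee_pos"],4),np.round(o["tcp_rot"],1),np.round(o["wrist_force"],1),round(o["opening"],4),np.round(o["grasp_force"],1))
E
python3 - <<'E'
from h import *
for n in("scene","top","wrist"):
    m,im=snap(n,n+"0"); print(n,{k:np.round(v,3).tolist() for k,v in m.items()})
st()
for n in("top","scene"):
    cv2.imwrite(f"pics/{n}0b.png",cv2.resize(cv2.imread(f"pics/{n}0.png"),(800,500),interpolation=cv2.INTER_CUBIC))
E
```

```text
scene {'vertical_fov': 48.893, 'cx': 315.392, 'cy': 203.082, 'R': [[-0.489, 0.872, -0.005], [0.674, 0.374, -0.637], [-0.553, -0.315, -0.771]], 't': [0.311, -0.304, 1.489]}
top {'vertical_fov': 43.271, 'cx': 323.483, 'cy': 193.081, 'R': [[0.014, -1.0, 0.009], [-0.996, -0.015, -0.082], [0.082, -0.008, -0.997]], 't': [-0.054, 0.591, 1.427]}
wrist {'vertical_fov': 59.794, 'cx': 311.161, 'cy': 205.453, 'R': [[0.277, -0.961, -0.001], [-0.914, -0.263, 0.31], [-0.298, -0.085, -0.951]], 't': [-0.548, -0.04, 0.38]}
0.15 [ 0.1524 -0.5283  0.2498] [-179.9    0.    16.1] [-0.7 -0.8 -0.3] 0.0856 0.0
```

View pics/top0b.png

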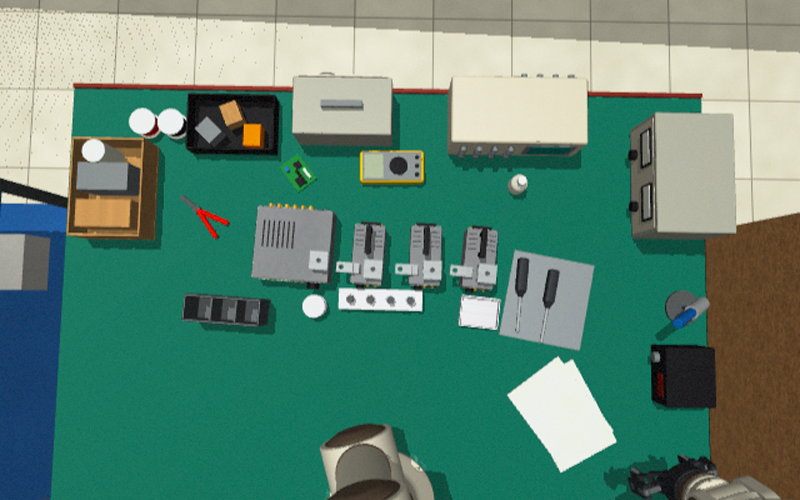

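View pics/scene0b.png

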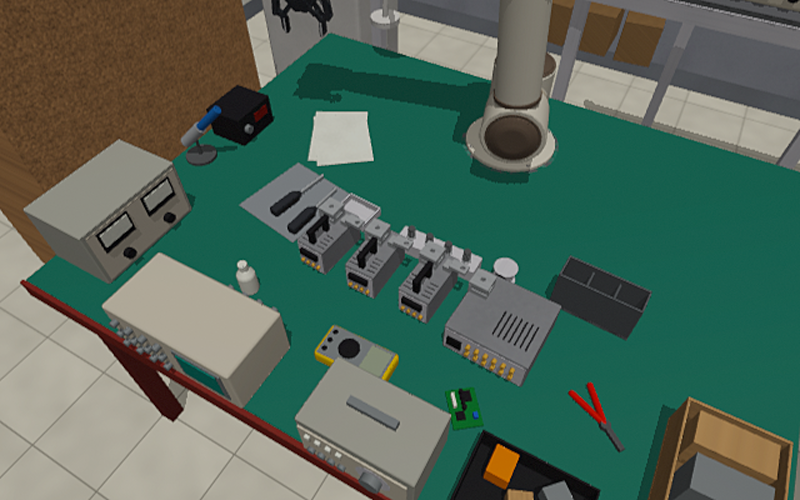

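The top view (x up, y left) shows the host at (293,245), three modules at (367,255), (425,255) and (480,257), and the rack at (380,300). The caddy is at (226,310), and two drivers with their blades towards the robot lie at (521,295) and (549,305). The spool is at (314,306), the tray at (480,312), the meter at (392,167) and the bottle at (517,184).

```bash
python3 - <<'E'
from h import *
m=bot.camera_model("top"); s=1/1.25
def c(n,px,z): print(n,np.round(cast(m,np.array(px)*s,z),3).tolist())
c("host cover",[(257,206),(333,211),(330,287),(252,279)],.075)
c("forks host,m,m,m",[(318,259),(373,269),(433,270),(487,271)],.105)
c("lug ends",[(337,268),(397,269),(451,270)],.096)
c("handles",[(369,240),(426,240),(483,243)],.115)
c("pins",[(351,300),(370,300),(391,301),(410,301)],.064)
c("caddy",[(184,296),(270,299),(268,326),(183,321)],.1)
c("drv1 handle/tip",[(522,259),(520,297),(517,331)],.02); c("drv2",[(553,271),(547,308),(542,342)],.02)
c("spool,tray",[(314,306)],.042); c("tray",[(480,312)],.022); c("meter",[(392,167)],.034)
im=cv2.imread("pics/top0.png")[150:290,190:485]
cv2.imwrite("pics/top0c.png",cv2.resize(im,None,fx=2.7,fy=2.7,interpolation=cv2.INTER_CUBIC))
E
```

```text
host cover [[0.662, 0.285, 0.075], [0.653, 0.115, 0.075], [0.484, 0.118, 0.075], [0.5, 0.29, 0.075]]
forks host,m,m,m [[0.544, 0.142, 0.105], [0.524, 0.023, 0.105], [0.524, -0.107, 0.105], [0.524, -0.224, 0.105]]
lug ends [[0.526, 0.102, 0.096], [0.525, -0.029, 0.096], [0.525, -0.147, 0.096]]
handles [[0.586, 0.032, 0.115], [0.588, -0.091, 0.115], [0.584, -0.214, 0.115]]
pins [[0.456, 0.072, 0.064], [0.457, 0.03, 0.064], [0.455, -0.017, 0.064], [0.456, -0.059, 0.064]]
caddy [[0.46, 0.43, 0.1], [0.456, 0.244, 0.1], [0.398, 0.247, 0.1], [0.407, 0.43, 0.1]]
drv1 handle/tip [[0.556, -0.317, 0.02], [0.468, -0.312, 0.02], [0.391, -0.305, 0.02]]
drv2 [[0.529, -0.389, 0.02], [0.444, -0.374, 0.02], [0.367, -0.363, 0.02]]
spool,tray [[0.441, 0.157, 0.042]]
tray [[0.433, -0.22, 0.022]]
meter [[0.763, -0.014, 0.034]]
```

View pics/top0c.png

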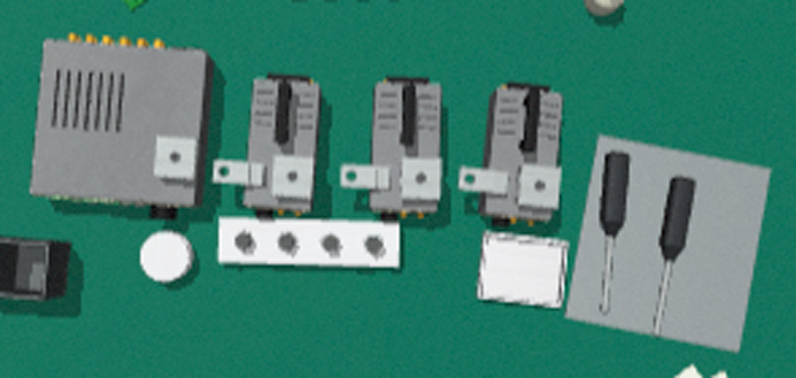

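The crop confirms the layout. The host is yawed about -4°, with its fork at (175,157), the module forks at (292,177), (421,178) and (540,185), and the pins at (244..375,242). I'm moving to a wrist overview.

```bash
python3 -m crank '[[[0.74,1,0.1,0,0,-0.11],[0.74,1,0.1,0,0,-0.11],[0.74,1,0.1,0,0,-0.11],[0.74,1,0.1,0,0,-0.11],[0.74,1,0.1,0,0,-0.11],[0.74,1,0.1,0,0,-0.11],[0.74,1,0.1,0,0,-0.11],[0.74,1,0.1,0,0,-0.11],[0.74,1,0.1,0,0,-0.11],[0.74,1,0.1,0,0,-0.11],[0.74,1,0.1,0,0,-0.11],[0.74,1,0.1,0,0,-0.11],[0.74,1,0.1,0,0,-0.11],[0.74,1,0.1,0,0,-0.11],[0.74,1,0.1,0,0,-0.11],[0.74,1,0.1,0,0,-0.11],[0.74,1,0.1,0,0,-0.11],[0.74,1,0.1,0,0,-0.11],[0.74,1,0.1,0,0,-0.11],[0.74,1,0.1,0,0,-0.11]]]' 0.4 60 && python3 -m crank '[[[0.74,1,0.1,0,0,-0.11],[0.74,1,0.1,0,0,-0.11],[0.74,1,0.1,0,0,-0.11],[0.74,1,0.1,0,0,-0.11],[0.74,1,0.1,0,0,-0.11],[0.74,1,0.1,0,0,-0.11],[0.74,0.4,0.1,0,0,-0.11],[0,0,0,0,0,0],[0,0,0,0,0,0]]]'; python3 - <<'E'
from h import *
st(); m,im=snap("wrist","w1"); import pickle; pickle.dump(m,open("pics/w1.pkl","wb"))
cv2.imwrite("pics/w1b.png",cv2.resize(im,(800,500),interpolation=cv2.INTER_CUBIC))
E
```

```text
time: 1.82
ee_pos: [0.4489, -0.1273, 0.2902]
tcp_rot: [-180.0, 0.0, 0.9]
wrist_force: [-0.3, -0.3, 0.6]
opening: 0.0338
grasp_force: 0.0
time: 2.57
ee_pos: [0.5512, -0.021, 0.3036]
tcp_rot: [-179.1, 0.1, -2.5]
wrist_force: [-0.3, -1.0, 0.5]
opening: 0.0344
grasp_force: 0.0
2.57 [ 0.5512 -0.021   0.3036] [-1.791e+02  1.000e-01 -2.500e+00] [-0.3 -1.   0.5] 0.0344 0.0
```

View pics/w1b.png

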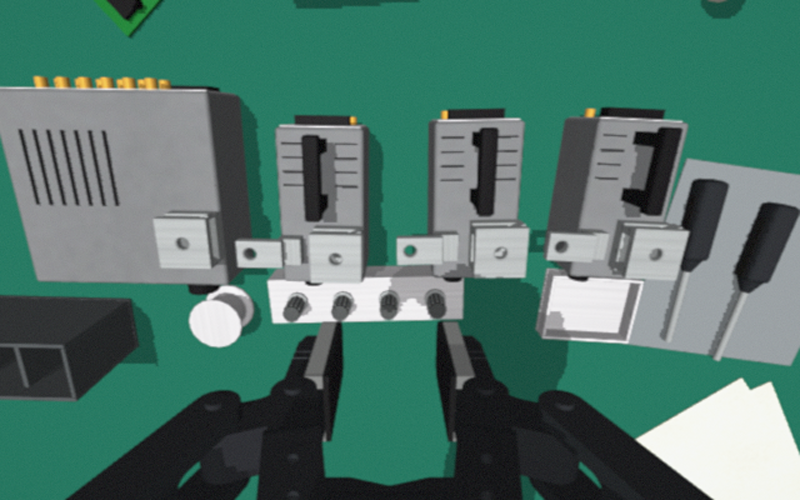

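The wrist view shows the fork holes at (182,243), (335,258), (501,252) and (655,254), the lug holes at (250,254), (409,250) and (561,245), and the handle bars and pins clearly. Next I measure them.

```bash
cat >> h.py <<'E'
def hole(im,px,r=7):
    g=cv2.cvtColor(im,cv2.COLOR_BGR2GRAY).astype(float); x,y=np.round(px).astype(int)
    w=g[y-r:y+r+1,x-r:x+r+1]; thr=(w.min()+np.percentile(w,80))/2; b=(w<thr).astype(np.uint8)
    n,l,s,c=cv2.connectedComponentsWithStats(b); d=[np.hypot(*(c[i]-r)) if s[i,4]>4 else 99 for i in range(1,n)]
    i=1+int(np.argmin(d)); return c[i]+[x-r,y-r],s[i,2:].tolist()
def bars(im,m):
    g=im.max(2); k=cv2.morphologyEx((g<45).astype(np.uint8),cv2.MORPH_OPEN,np.ones((3,3)))
    n,l,s,c=cv2.connectedComponentsWithStats(k)
    for i in range(1,n):
        if s[i,4]>60 and s[i,1]<260: print("dark",s[i].tolist(),np.round(c[i],1))
E
python3 - <<'E'
from h import *
import pickle
m=pickle.load(open("pics/w1.pkl","rb")); im=cv2.imread("pics/w1.png")
for n,p,z in [("F0",(182,243),.105),("FA",(335,258),.105),("FB",(501,252),.105),("FC",(655,254),.105),("LA",(250,254),.0965),("LB",(409,250),.0965),("LC",(561,245),.0965)]:
    q,s=hole(im,np.array(p)*.8); print(n,np.round(q,1),s,np.round(cast(m,q,z)[0],4))
def c(n,px,z): print(n,np.round(cast(m,np.array(px)*.8,z),4).tolist())
c("hA",[(311,136),(315,219)],.115);c("hB",[(488,128),(485,214)],.115);c("hC",[(663,129),(652,213)],.115)
c("pins",[(299,300),(344,299),(390,297),(435,296)],.064)
c("host cover right edge",[(208,92),(232,278)],.075); c("rear edge",[(5,90)],.075)
c("caddy top",[(132,300),(75,345)],.1)
bars(im,m)
E
```

```text
F0 [144.4 195.1] [9, 9, 50] [0.5423 0.146  0.105 ]
FA [266.9 207. ] [9, 9, 56] [0.5254 0.0279 0.105 ]
FB [402.  203.8] [9, 7, 31] [ 0.5234 -0.1034  0.105 ]
FC [525.  203.3] [9, 9, 61] [ 0.5192 -0.2211  0.105 ]
LA [199.5 202.6] [10, 9, 64] [0.5299 0.0965 0.0965]
LB [327.7 200.3] [10, 9, 70] [ 0.5272 -0.0318  0.0965]
LC [448.5 196.9] [10, 9, 71] [ 0.5259 -0.1508  0.0965]
hA [[0.6187, 0.0344, 0.115], [0.5599, 0.0374, 0.115]]
hB [[0.6187, -0.0877, 0.115], [0.5585, -0.0871, 0.115]]
hC [[0.6127, -0.2066, 0.115], [0.5543, -0.2075, 0.115]]
pins [[0.4737, 0.0695, 0.064], [0.4732, 0.0284, 0.064], [0.4735, -0.0134, 0.064], [0.473, -0.0541, 0.064]]
host cover right edge [[0.6529, 0.1173, 0.075], [0.5015, 0.1229, 0.075]]
rear edge [[0.6615, 0.2733, 0.075]]
caddy top [[0.4946, 0.1984, 0.1], [0.4548, 0.2574, 0.1]]
dark [88, 0, 26, 15, 243] [101.3   5.1]
dark [481, 87, 49, 7, 284] [504.8  90. ]
dark [359, 88, 44, 6, 243] [381.2  90.6]
dark [377, 103, 21, 69, 987] [387.9 136.4]
dark [498, 103, 46, 69, 1529] [523.9 135.9]
dark [244, 110, 18, 66, 572] [252.9 149.4]
dark [546, 144, 19, 40, 393] [554.7 162.9]
dark [588, 163, 35, 69, 825] [603.7 194.2]
dark [152, 229, 21, 6, 110] [161.3 231.2]
dark [52, 243, 56, 74, 2205] [ 79.6 278.1]
dark [55, 258, 512, 142, 28093] [315.8 357. ]
```

```bash
python3 -m crank '[[[0.48,0.73,-0.5,0.03,0,-0.05],[0.48,0.73,-0.5,0.03,0,-0.05],[0.48,0.73,-0.5,0.03,0,-0.05],[0.48,0.73,-0.5,0.03,0,-0.05],[0,0,0,0,0,0],[0,0,0,0,0,0]]]'; python3 -c "
from h import *
m=bot.camera_model('wrist');print(proj(m,[[.589,.037,.115],[.589,.037,.109]]));st()
m,im=snap('wrist','w2');bars(im,m)
for n,X in [('F0',(.5423,.146,.105)),('FA',(.5254,.0279,.105)),('LA',(.53,.0965,.0965))]:
    p=proj(m,[X])[0]; q,s=hole(im,p,9); print(n,p,q,s,np.round(cast(m,q,X[2])[0],4))
g=im[200:330,120:560];cv2.imwrite('pics/w2c.png',cv2.resize(im,(800,500)))"
```

```text
time: 3.12
ee_pos: [0.5886, 0.0047, 0.2627]
tcp_rot: [-176.9, 0.2, -0.9]
wrist_force: [-0.2, 0.2, -0.6]
opening: 0.0342
grasp_force: 0.0
[[283.18949856 193.6021431 ]
 [284.12835114 191.57736969]]
3.12 [0.5886 0.0047 0.2627] [-176.9    0.2   -0.9] [-0.2  0.2 -0.6] 0.0342 0.0
dark [107, 0, 34, 41, 574] [123.9  21.6]
dark [401, 130, 51, 9, 421] [425.4 134.2]
dark [537, 133, 58, 13, 467] [565.5 138.9]
dark [277, 154, 18, 74, 842] [284.9 193.5]
dark [419, 154, 31, 75, 1440] [435.5 189.9]
dark [554, 159, 75, 82, 3078] [594.4 200.2]
dark [55, 258, 512, 142, 27937] [315.3 357.4]
F0 [166.62217447 240.24114335] [167.23076923 240.07692308] [10, 9, 65] [0.5425 0.1454 0.105 ]
FA [297.61293914 258.50254673] [301.93181818 258.66477273] [14, 19, 176] [0.5253 0.024  0.105 ]
LA [224.66518574 249.07594918] [224.5 249. ] [10, 9, 74] [0.5301 0.0966 0.0965]
```

View pics/w2c.png

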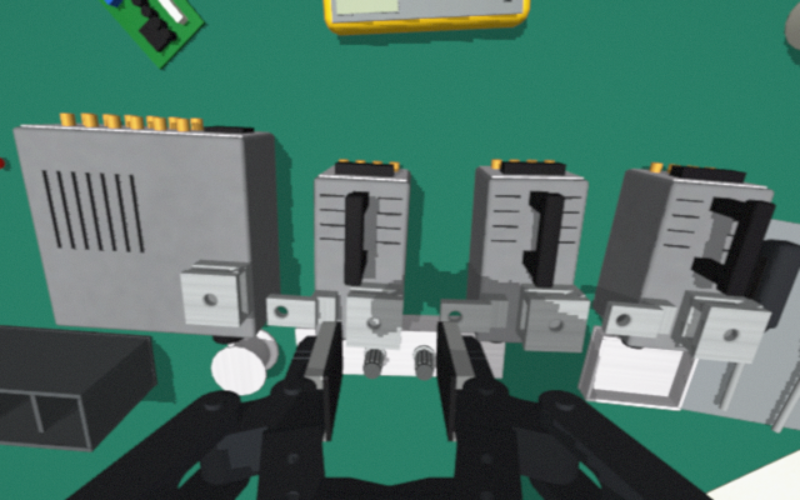

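```bash
python3 -c "
from h import *
st();print(np.round(bot.get_obs()['q'],2),np.round(bot.get_obs()['qd'],2))";python3 -m crank '[[[0,0,0,0,0,0],[0,0,0,0,0,0]]]'; python3 -m crank '[[[0,0.5,0,0,0,0]]]';python3 -m crank '[[[0,0.5,0,0,0,0],[0,0,0,0,0,0],[0,0,0,0,0,0],[0,0,0,0,0,0]]]'; python3 -c "
from h import *
st();print(np.round(bot.get_obs()['q'],2),np.round(bot.get_obs()['qd'],2))"
```

```text
3.17 [0.5885 0.0045 0.2638] [-1.769e+02  1.000e-01 -9.000e-01] [-0.3  0.7  0.4] 0.0342 0.0
[ -0.96  10.85  18.07  97.35   3.09 179.94] [-0.34 -1.25  0.68  0.35 -0.12  0.  ]
time: 3.33
ee_pos: [0.5885, 0.0043, 0.2651]
tcp_rot: [-176.9, -0.0, -0.9]
wrist_force: [0.2, -0.6, 0.5]
opening: 0.0342
grasp_force: 0.0
time: 3.42
ee_pos: [0.5885, 0.0092, 0.265]
tcp_rot: [-176.7, -0.0, -0.5]
wrist_force: [-0.4, -0.4, 0.5]
opening: 0.0337
grasp_force: 0.0
time: 3.75
ee_pos: [0.5885, 0.0153, 0.2643]
tcp_rot: [-176.5, 0.0, -0.0]
wrist_force: [0.5, -0.5, -0.2]
opening: 0.0345
grasp_force: 0.0
3.75 [0.5885 0.0153 0.2643] [-176.5    0.    -0. ] [ 0.5 -0.5 -0.2] 0.0345 0.0
[-9.0000e-02  1.0800e+01  1.8080e+01  9.7320e+01  3.4800e+00  1.7994e+02] [-0.14  0.04 -0.07  0.08  0.03  0.04]
```

Joint 6 was at its limit, so I turn the tool half round, which gives the same grasp.

```bash
python3 -m crank '[[[0,0,0,-0.5,0,1],[0,0,0,0,0,1],[0,0,0,0,0,1],[0,0,0,0,0,1],[0,0,0,0,0,1],[0,0,0,0,0,1],[0,0,0,0,0,1],[0,0,0,0,0,1],[0,0,0,0,0,1],[0,0,0,0,0,1],[0,0,0,0,0,1],[0,0,0,0,0,1],[0,0,0,0,0,1],[0,0.1,0,0,0,1],[0,0.1,0,0,0,1],[0,0.1,0,0,0,1],[0,0.2,0,0,0,1],[0,0.2,0,0,0,1],[0,0.2,0,0,0,1],[0,0.2,0,0,0,1]]]' 0.36 60 && python3 -m crank '[[[0,0,-1,0,0,1],[0,0,-1,0,0,1],[0,0,-1,0,0,1],[0,0,-1,0,0,1],[0,0,-0.5,0,0,1],[0,0,0,0,0,0.7],[0,0,0,0,0,0],[0,0,0,0,0,0]]]'; python3 -c "
from h import *
st();print(np.round(bot.get_obs()['q'],2))"
```

```text
time: 5.42
ee_pos: [0.5885, 0.0372, 0.2643]
tcp_rot: [-179.7, 0.2, 137.3]
wrist_force: [0.3, -0.4, 1.3]
opening: 0.0306
grasp_force: 0.0
time: 6.08
ee_pos: [0.5886, 0.037, 0.1745]
tcp_rot: [-179.7, 0.2, 176.0]
wrist_force: [-0.2, 0.6, 0.4]
opening: 0.0308
grasp_force: 0.0
6.08 [0.5886 0.037  0.1745] [-179.7    0.2  176. ] [-0.2  0.6  0.4] 0.0308 0.0
[ 3.74  9.37  6.53 86.96 -0.32  7.74]
```

```bash
python3 -m crank '[[[0,0,-1,0,0,0],[0,0,-1,0,0,0],[0,0,-1,0,0,0],[0,0,-0.1,0,0,0],[0,0,0,0,0,0]]]' && python3 -m crank '[[[0,0,0,0,0,0],[0,0,0,0,0,0],[0,0,0,0,0,0],[0,0,0,0,0,0],[0,0,0,0,0,0],[0,0,0,0,0,0]]]' 0 60 && python3 -m crank '[[[0.18,0.1,0,0,0,0.05],[0.18,0.1,0,0,0,0.05],[0.18,0.1,0,0,0,0.05],[0,0,0,0,0,0],[0.013,0.25,0,0,0,0],[0.013,0.25,0,0,0,0],[0.013,0.25,0,0,0,0],[0.013,0.25,0,0,0,0],[0.013,0.25,0,0,0,0],[0.013,0.25,0,0,0,0],[0,0,0,0,0,0],[0,0,0,0,0,0]]]';python3 -c "
from h import *
st();m,im=snap('wrist','w3');cv2.imwrite('pics/w3b.png',cv2.resize(im,(800,500)))"
```

```text
time: 6.5
ee_pos: [0.5881, 0.0371, 0.1119]
tcp_rot: [-179.7, 0.1, 176.1]
wrist_force: [0.2, 0.8, -0.0]
opening: 0.0309
grasp_force: 0.0
time: 7.0
ee_pos: [0.5893, 0.0369, 0.1141]
tcp_rot: [-179.7, 0.4, 176.1]
wrist_force: [-0.4, -2.8, 5.6]
opening: 0.0111
grasp_force: 59.8
time: 8.0
ee_pos: [0.6019, 0.0732, 0.1142]
tcp_rot: [-179.7, 0.4, 177.2]
wrist_force: [-0.7, -3.0, 12.5]
opening: 0.0107
grasp_force: 61.7
8.0 [0.6019 0.0732 0.1142] [-179.7    0.4  177.2] [-0.7 -3.  12.5] 0.0107 61.7
```

View pics/w3b.png

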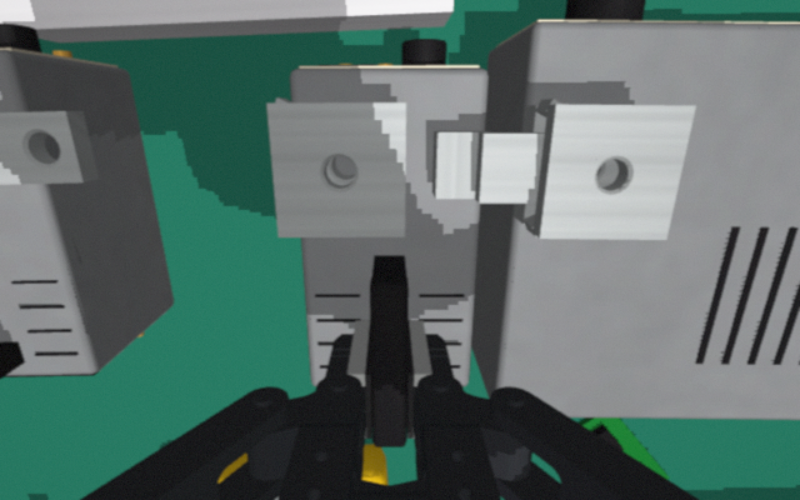

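The lug is entering the host's fork: lug at (510,168), fork hole at (613,174). I push it home.

```bash
python3 -m crank '[[[0.01,0.2,0.05,0,0,0],[0.01,0.2,0,0,0,0],[0.01,0.2,0,0,0,0],[0,0.1,0,0,0,0],[0,0.1,0,0,0,0],[0,0,0,0,0,0]]]'; python3 -m crank '[[[0,0.1,0,0,0,0],[0,0.1,0,0,0,0],[0,0,0,0,0,0]]]';python3 -c "
from h import *
st();m,im=snap('wrist','w4')
for X in [(.5424,.1457,.105),(.5384,.0757,.105)]:
    p=proj(m,[X])[0]; q,s=hole(im,p,12); print(p,q,s,np.round(cast(m,q,X[2])[0],4))
cv2.imwrite('pics/w4b.png',cv2.resize(im[60:220,150:600],(800,284)))"
```

```text
time: 8.55
ee_pos: [0.6022, 0.086, 0.1147]
tcp_rot: [-179.3, 0.4, 177.0]
wrist_force: [-1.4, -21.5, 11.6]
opening: 0.0108
grasp_force: 62.4
time: 8.8
ee_pos: [0.6023, 0.0871, 0.1155]
tcp_rot: [-179.0, 0.4, 176.9]
wrist_force: [-2.1, -35.3, 18.2]
opening: 0.0105
grasp_force: 63.3
8.8 [0.6023 0.0871 0.1155] [-179.     0.4  176.9] [ -2.1 -35.3  18.2] 0.0105 63.3
[454.23648989 140.02586685] [454.52117264 139.13680782] [22, 23, 307] [0.5421 0.1458 0.105 ]
[268.90296078 139.06956625] [269.86666667 136.38095238] [21, 17, 105] [0.5374 0.0762 0.105 ]
```

View pics/w4b.png

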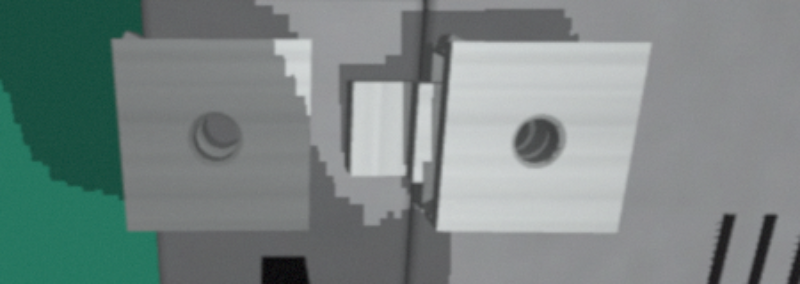

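Module A is flush; its hole is 69.6 mm from the host's. I release it and go to module B.

```bash
python3 -m crank '[[[0,0,0,0,0,0],[0,0,0,0,0,0],[0,0,0,0,0,0],[0,0,1,0,0,0],[0,0,1,0,0,0],[0,0,1,0,0,0],[-0.08,-1,0,0,0,0],[-0.08,-1,0,0,0,0],[-0.08,-1,0,0,0,0],[-0.08,-1,0,0,0,0],[-0.08,-1,0,0,0,0],[-0.08,-1,0,0,0,0],[-0.08,-1,0,0,0,0],[-0.08,-1,0,0,0,0],[-0.08,-0.8,0,0,0,0],[0,0,0,0,0,0],[0,0,0,0,0,0]]]' 0.36 60;python3 -c "
from h import *
st();m,im=snap('wrist','w5');bars(im,m)
for X in [(.538,.076,.105),(.5234,-.1034,.105),(.5272,-.0318,.0965)]:
    p=proj(m,[X])[0]; q,s=hole(im,p,12); print(p,q,s,np.round(cast(m,q,X[2])[0],4))
cv2.imwrite('pics/w5b.png',cv2.resize(im,(800,500)))"
```

```text
time: 10.27
ee_pos: [0.587, -0.0826, 0.1727]
tcp_rot: [-179.8, 0.2, 177.2]
wrist_force: [-0.7, 0.2, 1.1]
opening: 0.0308
grasp_force: 0.0
10.27 [ 0.587  -0.0826  0.1727] [-179.8    0.2  177.2] [-0.7  0.2  1.1] 0.0308 0.0
dark [306, 51, 26, 14, 325] [318.2  57.8]
dark [129, 53, 29, 17, 439] [143.2  60.9]
dark [7, 56, 24, 29, 329] [16.9 73.4]
dark [565, 59, 33, 15, 471] [581.1  66.1]
dark [31, 166, 14, 6, 64] [ 36.9 167.9]
dark [66, 181, 66, 108, 4004] [ 95.  233.2]
dark [288, 180, 23, 108, 1959] [298.7 232.8]
dark [541, 188, 83, 108, 4552] [586.2 239.9]
dark [57, 258, 510, 142, 28394] [307.5 356.3]
[597.41102629 136.97328297] [591.24324324 137.03783784] [14, 19, 185] [0.5379 0.0727 0.105 ]
[264.56559812 126.15302856] [268.21028037 126.28504673] [19, 20, 214] [ 0.5236 -0.1014  0.105 ]
[394.44611116 125.12923715] [394.3670412  123.61048689] [18, 18, 267] [ 0.5264 -0.0319  0.0965]
```

View pics/w5b.png

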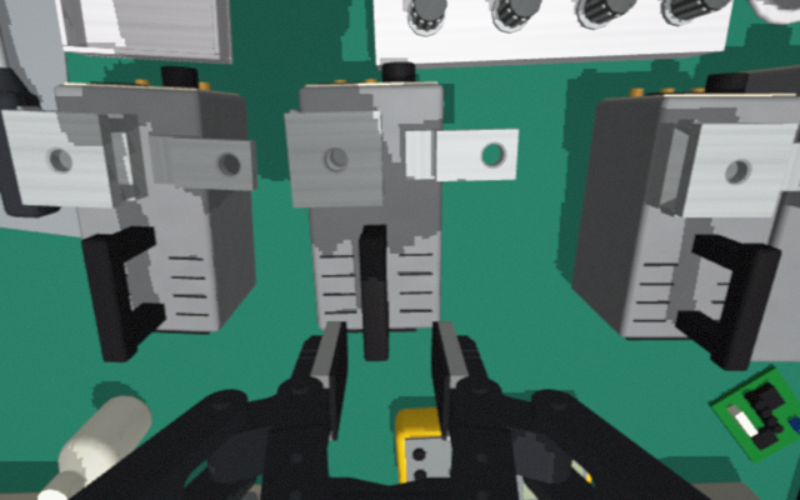

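Module B's handle is at (374,290) and its lug hole at (492,154), both as expected. I grasp it and slide it in.

```bash
python3 -m crank '[[[0,-0.3,-1,0,0,0],[0,0,-1,0,0,0],[0,0,-0.92,0,0,0],[0,0,0,0,0,0],[0,0,0,0,0,0]]]' && python3 -m crank '[[[0,0,0,0,0,0],[0,0,0,0,0,0],[0,0,0,0,0,0],[0,0,0,0,0,0],[0,0,0,0,0,0]]]' 0 60 && python3 -m crank '[[[0.08,0.2,0,0,0,-0.025],[0.08,0.2,0,0,0,-0.025],[0.08,0.2,0,0,0,-0.025],[0.0165,0.3,0,0,0,0],[0.0165,0.3,0,0,0,0],[0.0165,0.3,0,0,0,0],[0.0165,0.3,0,0,0,0],[0.0165,0.3,0,0,0,0],[0.0165,0.3,0,0,0,0],[0.0165,0.3,0,0,0,0],[0.0165,0.3,0,0,0,0],[0.0165,0.3,0,0,0,0],[0.0165,0.3,0,0,0,0],[0,0,0,0,0,0]]]';python3 -c "
from h import *
st();m,im=snap('wrist','w6')
for X in [(.538,.0745,.105),(.5335,-.029,.105),(.5365,.041,.0965)]:
    p=proj(m,[X])[0]; q,s=hole(im,p,12); print(p,q,s,np.round(cast(m,q,X[2])[0],4))
cv2.imwrite('pics/w6b.png',cv2.resize(im[50:230,150:640],(800,294)))"
```

```text
time: 10.73
ee_pos: [0.5866, -0.0877, 0.1142]
tcp_rot: [-179.7, 0.1, 177.3]
wrist_force: [0.0, 0.5, 0.2]
opening: 0.0307
grasp_force: 0.0
time: 11.15
ee_pos: [0.5879, -0.0889, 0.1162]
tcp_rot: [-179.7, 0.4, 177.2]
wrist_force: [2.1, 0.3, 6.1]
opening: 0.0104
grasp_force: 61.3
time: 12.32
ee_pos: [0.5963, -0.0181, 0.1188]
tcp_rot: [-179.5, 0.5, 176.6]
wrist_force: [-4.3, -11.0, 23.2]
opening: 0.0106
grasp_force: 75.2
12.32 [ 0.5963 -0.0181  0.1188] [-179.5    0.5  176.6] [ -4.3 -11.   23.2] 0.0106 75.2
[538.34921945 137.14844665] [535.32575758 137.40151515] [18, 25, 264] [0.538  0.0734 0.105 ]
[270.54797496 140.98679005] [270.42477876 139.27433628] [22, 17, 113] [ 0.5328 -0.029   0.105 ]
[443.35982643 135.41919457] [437.18771331 133.52559727] [16, 23, 293] [0.5356 0.0384 0.0965]
```

View pics/w6b.png

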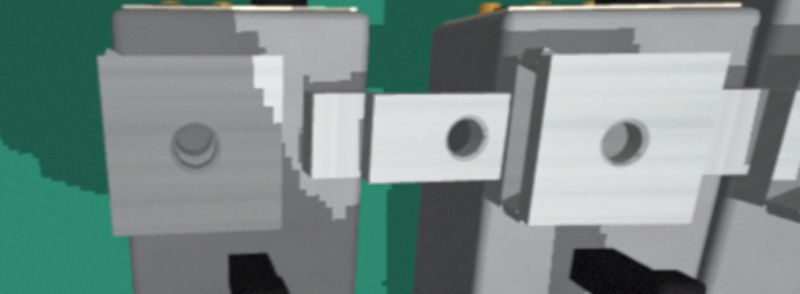

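```bash
python3 -m crank '[[[0,0,0.15,0,0,0],[0.0165,0.25,0,0,0,0],[0.0165,0.25,0,0,0,0],[0.0165,0.25,0,0,0,0],[0.0165,0.25,0,0,0,0],[0.0165,0.25,0,0,0,0],[0.0165,0.25,0,0,0,0],[0,0.15,0,0,0,0],[0,0.1,0,0,0,0],[0,0,0,0,0,0]]]';  python3 -m crank '[[[0,0.1,0,0,0,0],[0,0.1,0,0,0,0],[0,0,0,0,0,0]]]';python3 -c "
from h import *
st();m,im=snap('wrist','w7')
for X in [(.538,.0745,.105),(.5335,.006,.105)]:
    p=proj(m,[X])[0]; q,s=hole(im,p,12); print(p,q,s,np.round(cast(m,q,X[2])[0],4))
"
```

```text
time: 13.2
ee_pos: [0.5967, 0.0169, 0.1178]
tcp_rot: [-179.5, 0.2, 176.6]
wrist_force: [-2.2, -9.9, -4.5]
opening: 0.0106
grasp_force: 61.5
time: 13.45
ee_pos: [0.5968, 0.0179, 0.1185]
tcp_rot: [-179.2, 0.2, 176.5]
wrist_force: [-3.7, -24.8, 0.4]
opening: 0.0103
grasp_force: 62.8
13.45 [0.5968 0.0179 0.1185] [-179.2    0.2  176.5] [ -3.7 -24.8   0.4] 0.0103 62.8
[444.53664783 141.18448726] [446.42582418 139.60714286] [24, 23, 364] [0.5374 0.0752 0.105 ]
[267.70929201 140.06278929] [267.82075472 138.23584906] [22, 18, 106] [0.5328 0.0061 0.105 ]
```

B is flush (69.3 mm pitch). Now module C.

```bash
python3 -m crank '[[[0,0,0,0,0,0],[0,0,0,0,0,0],[0,0,0,0,0,0],[0,0,1,0,0,0],[0,0,1,0,0,0],[0,0,0.8,0,0,0],[-0.06,-1,0,0,0,-0.025],[-0.06,-1,0,0,0,-0.025],[-0.06,-1,0,0,0,-0.025],[-0.06,-1,0,0,0,-0.025],[-0.06,-1,0,0,0,-0.025],[-0.06,-1,0,0,0,-0.025],[-0.06,-1,0,0,0,-0.025],[-0.06,-1,0,0,0,-0.025],[-0.06,-1,0,0,0,-0.025],[-0.06,-1,0,0,0,-0.025],[-0.06,-0.8,0,0,0,-0.025],[0,-0.5,0,0,0,0],[0,0,0,0,0,0],[0,0,0,0,0,0]]]' 0.36 60;python3 -c "
from h import *
st();m,im=snap('wrist','w8');bars(im,m)
for X in [(.533,.0058,.105),(.5192,-.2211,.105),(.5259,-.1508,.0965)]:
    p=proj(m,[X])[0]; q,s=hole(im,p,12); print(p,q,s,np.round(cast(m,q,X[2])[0],4))
print(proj(m,[[.6145,-.208,.115],[.5525,-.2,.115]]), cast(m,[[310,200],[310,250]],.115))
"
```

```text
time: 15.17
ee_pos: [0.5842, -0.2035, 0.174]
tcp_rot: [-179.7, 0.2, 174.8]
wrist_force: [1.7, 0.8, 1.2]
opening: 0.0307
grasp_force: 0.0
15.17 [ 0.5842 -0.2035  0.174 ] [-179.7    0.2  174.8] [1.7 0.8 1.2] 0.0307 0.0
dark [72, 32, 27, 118, 1372] [87.1 94.1]
dark [306, 48, 12, 14, 152] [311.   54.4]
dark [319, 48, 12, 14, 136] [325.4  54.9]
dark [142, 57, 46, 114, 1426] [170.  101.7]
dark [144, 91, 11, 25, 148] [148.9 104.2]
dark [634, 168, 6, 16, 77] [637.  176.1]
dark [284, 177, 22, 107, 1904] [294.3 228.4]
dark [618, 231, 22, 23, 394] [629.8 240.3]
dark [57, 258, 510, 142, 28729] [311.3 356.4]Traceback (most recent call last):
  File "<string>", line 5, in <module>
    p=proj(m,[X])[0]; q,s=hole(im,p,12); print(p,q,s,np.round(cast(m,q,X[2])[0],4))
                          ~~~~^^^^^^^^^
  File "h.py", line 19, in hole
    w=g[y-r:y+r+1,x-r:x+r+1]; thr=(w.min()+np.percentile(w,80))/2; b=(w<thr).astype(np.uint8)
                                   ~~~~~^^
    return umr_minimum(a, axis, None, out, keepdims, initial, where)
ValueError: zero-size array to reduction operation minimum which has no identity
```

```bash
python3 -c "
from h import *
m=bot.camera_model('wrist'); im=cv2.imread('pics/w8.png')
for X in [(.5192,-.2211,.105),(.5259,-.1508,.0965)]:
    p=proj(m,[X])[0]; q,s=hole(im,p,12); print(p,q,s,np.round(cast(m,q,X[2])[0],4))
print(cast(m,[[295,180],[293.5,283]],.115))
"
```

```text
[265.15884202 124.78434698] [266.01932367 121.80676329] [18, 19, 207] [ 0.5177 -0.2204  0.105 ]
[392.4613676 123.936946 ] [391.65543071 122.47191011] [18, 18, 267] [ 0.5251 -0.1512  0.0965]
[[ 0.54870958 -0.2075072   0.115     ]
 [ 0.61149011 -0.21504935  0.115     ]]
```

```bash
python3 -m crank '[[[-0.1,-0.2,-1,0,0,0],[-0.1,-0.2,-1,0,0,0],[0,0,-0.9,0,0,0],[0,0,0,0,0,0],[0,0,0,0,0,0]]]' && python3 -m crank '[[[0,0,0,0,0,0],[0,0,0,0,0,0],[0,0,0,0,0,0],[0,0,0,0,0,0],[0,0,0,0,0,0]]]' 0 60 && python3 -m crank '[[[0.05,0.2,0.05,0,0,0.06],[0.05,0.2,0.05,0,0,0.06],[0.05,0.2,0.05,0,0,0.06],[0.05,0.3,0,0,0,0.06],[0.0174,0.3,0,0,0,0],[0.0174,0.3,0,0,0,0],[0.0174,0.3,0,0,0,0],[0.0174,0.3,0,0,0,0],[0.0174,0.3,0,0,0,0],[0.0174,0.3,0,0,0,0],[0.0174,0.3,0,0,0,0],[0.0174,0.3,0,0,0,0],[0.0174,0.3,0,0,0,0],[0.0174,0.3,0,0,0,0],[0.0174,0.3,0,0,0,0],[0.0174,0.3,0,0,0,0],[0.0174,0.3,0,0,0,0],[0.0174,0.3,0,0,0,0],[0,0,0,0,0,0],[0,0,0,0,0,0]]]';python3 -c "
from h import *
st();m,im=snap('wrist','w9')
for X in [(.533,.0058,.105),(.53,-.1,.105),(.533,-.033,.0965)]:
    p=proj(m,[X])[0]; q,s=hole(im,p,12); print(p,q,s,np.round(cast(m,q,X[2])[0],4))
"
```

```text
time: 15.63
ee_pos: [0.5797, -0.2107, 0.1155]
tcp_rot: [-179.7, 0.1, 174.9]
wrist_force: [-0.2, -0.2, 0.6]
opening: 0.031
grasp_force: 0.0
time: 16.05
ee_pos: [0.5808, -0.2124, 0.1175]
tcp_rot: [-179.6, 0.4, 174.8]
wrist_force: [0.2, -2.8, 5.8]
opening: 0.0106
grasp_force: 60.5
time: 17.72
ee_pos: [0.5889, -0.1096, 0.1189]
tcp_rot: [-179.7, 0.2, 176.5]
wrist_force: [-0.1, -0.2, -6.7]
opening: 0.0106
grasp_force: 58.8
17.72 [ 0.5889 -0.1096  0.1189] [-179.7    0.2  176.5] [-0.1 -0.2 -6.7] 0.0106 58.8
[595.13399289 139.09826648] [588.82641509 139.26415094] [15, 23, 265] [0.5329 0.0034 0.105 ]
[322.81533042 147.95547496] [325.5        154.89655172] [7, 12, 58] [ 0.5328 -0.0991  0.105 ]
[484.07774081 142.07889432] [482.77777778 141.22222222] [3, 6, 9] [ 0.5326 -0.0336  0.0965]
```

```bash
python3 -m crank '[[[0.0174,0.3,0,0,0,0],[0.0174,0.3,0,0,0,0],[0.0174,0.3,0,0,0,0],[0.0174,0.3,0,0,0,0],[0.0174,0.3,0,0,0,0],[0.0174,0.25,0,0,0,0],[0.0174,0.25,0,0,0,0],[0.0174,0.25,0,0,0,0],[0.0174,0.25,0,0,0,0],[0,0.2,0,0,0,0],[0,0.1,0,0,0,0],[0,0.1,0,0,0,0],[0,0,0,0,0,0]]]';  python3 -m crank '[[[0,0.1,0,0,0,0],[0,0.1,0,0,0,0],[0,0,0,0,0,0]]]';python3 -c "
from h import *
st();m,im=snap('wrist','w10')
for X in [(.533,.0058,.105),(.529,-.064,.105)]:
    p=proj(m,[X])[0]; q,s=hole(im,p,12); print(p,q,s,np.round(cast(m,q,X[2])[0],4))
"
```

```text
time: 18.85
ee_pos: [0.5921, -0.0533, 0.1193]
tcp_rot: [-179.5, 0.3, 176.4]
wrist_force: [-0.6, -9.7, -6.3]
opening: 0.0105
grasp_force: 59.1
time: 19.1
ee_pos: [0.5924, -0.0518, 0.1204]
tcp_rot: [-179.2, 0.4, 176.3]
wrist_force: [-2.6, -22.8, 0.2]
opening: 0.0107
grasp_force: 60.6
19.1 [ 0.5924 -0.0518  0.1204] [-179.2    0.4  176.3] [ -2.6 -22.8   0.2] 0.0107 60.6
[444.91978753 138.38078262] [444.11549296 139.05352113] [22, 23, 355] [0.5332 0.0055 0.105 ]
[266.90920745 139.5016984 ] [268.85546875 140.62109375] [22, 22, 256] [ 0.5295 -0.0633  0.105 ]
```

All three modules are docked. I release and look at the pin rack.

```bash
python3 -m crank '[[[0,0,0,0,0,0],[0,0,0,0,0,0],[0,0,0,0,0,0],[0,0,1,0,0,0],[0,0,1,0,0,0],[0,0,1,0,0,0],[0,0,1,0,0,0],[-1,0.6,0,0,0,0],[-1,0.6,0,0,0,0],[-1,0.6,0,0,0,0],[-1,0.6,0,0,0,0],[-1,0.6,0,0,0,0],[0,0,0,0,0,0],[0,0,0,0,0,0]]]' 0.36 60;python3 -c "
from h import *
st();m,im=snap('wrist','w11');print(proj(m,[[.456,y,.064] for y in(.072,.028,-.017,-.06)]))
import pickle; pickle.dump(m,open('pics/w11.pkl','wb'))
cv2.imwrite('pics/w11b.png',cv2.resize(im,(800,500),interpolation=cv2.INTER_CUBIC))"
```

```text
time: 20.32
ee_pos: [0.4918, 0.013, 0.1999]
tcp_rot: [-179.7, 0.3, 176.5]
wrist_force: [-0.8, -0.7, -0.3]
opening: 0.031
grasp_force: 0.0
20.32 [0.4918 0.013  0.1999] [-179.7    0.3  176.5] [-0.8 -0.7 -0.3] 0.031 0.0
[[386.44612087 148.47198156]
 [327.29208792 152.00824899]
 [267.28110122 155.59574569]
 [210.39234484 158.99659338]]
```

View pics/w11b.png

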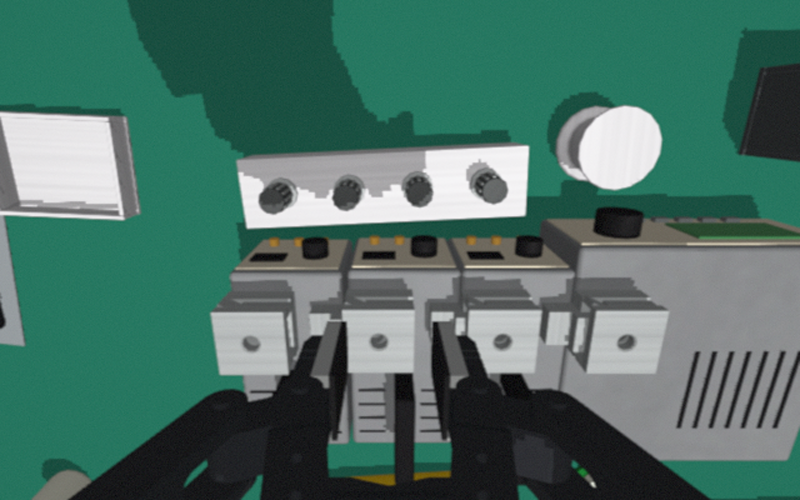

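The knob tops are at about (270,198), (347,194), (418,190) and (493,187), and the docked row is visible with its gaps closed.

```bash
python3 -c "
from h import *
import pickle
m=pickle.load(open('pics/w11.pkl','rb'));im=cv2.imread('pics/w11.png');g=cv2.cvtColor(im,cv2.COLOR_BGR2GRAY)
P=cast(m,np.array([(269,199),(346,195),(418,191),(494,188)])*.8,.064);print(np.round(P,4),np.diff(P[:,1]))
print('rack',np.round(cast(m,np.array([(244,228),(525,214),(528,148),(238,159)])*.8,.034),4))
for X in [(.5422,.1457,.105),(.5376,.0755,.105),(.5332,.0056,.105),(.5295,-.0633,.105)]:
    p=proj(m,[X])[0]; q,s=hole(im,p,7); print(p,q,s,np.round(cast(m,q,X[2])[0],4))
cv2.imwrite('pics/w11c.png',cv2.resize(im[105:190,180:430],(800,272),interpolation=cv2.INTER_CUBIC))"
```

```text
[[ 0.4564 -0.0564  0.064 ]
 [ 0.4567 -0.0099  0.064 ]
 [ 0.4569  0.0333  0.064 ]
 [ 0.4578  0.0785  0.064 ]] [0.0465033  0.04317488 0.04524085]
rack [[ 0.4806 -0.0854  0.034 ]
 [ 0.4822  0.1065  0.034 ]
 [ 0.4387  0.1068  0.034 ]
 [ 0.4343 -0.0816  0.034 ]]
[501.98604286 273.71437589] [500.7398374  273.20325203] [13, 12, 123] [0.5417 0.1448 0.105 ]
[402.15324557 273.07285167] [401.50819672 273.04918033] [14, 12, 122] [0.5376 0.075  0.105 ]
[302.92300339 272.66105578] [302.8245614  272.95614035] [13, 11, 114] [0.5334 0.0055 0.105 ]
[205.45345623 273.05288983] [201.67741935 275.03225806] [10, 12, 93] [ 0.5309 -0.0662  0.105 ]
```

View pics/w11c.png

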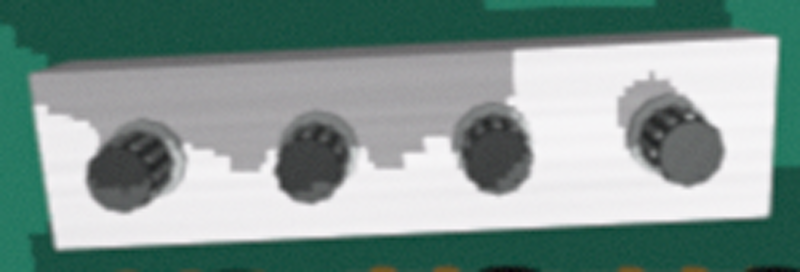

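```bash
python3 -m crank '[[[-0.41,0.82,-1,0,0,0],[-0.41,0.82,-1,0,0,0],[-0.41,0.82,-1,0,0,0],[-0.41,0.82,-0.9,0,0,0],[0,0,0,0,0,0],[0,0,0,0,0,0]]]';python3 -c "
from h import *
st();m,im=snap('wrist','w12');p=proj(m,[[.459,.0785,.064],[.459,.034,.064],[.459,-.0105,.064]]);print(p)
x,y=p[0].astype(int)
cv2.imwrite('pics/w12c.png',cv2.resize(im[60:300,200:520],(800,600)))"
```

```text
time: 20.87
ee_pos: [0.4592, 0.078, 0.1203]
tcp_rot: [-179.7, 0.1, 176.5]
wrist_force: [-0.7, 0.3, 0.2]
opening: 0.0305
grasp_force: 0.0
20.87 [0.4592 0.078  0.1203] [-1.797e+02  1.000e-01  1.765e+02] [-0.7  0.3  0.2] 0.0305 0.0
[[310.15293153 241.28815549]
 [231.67919225 245.50803676]
 [154.06735125 249.68156994]]
```

View pics/w12c.png

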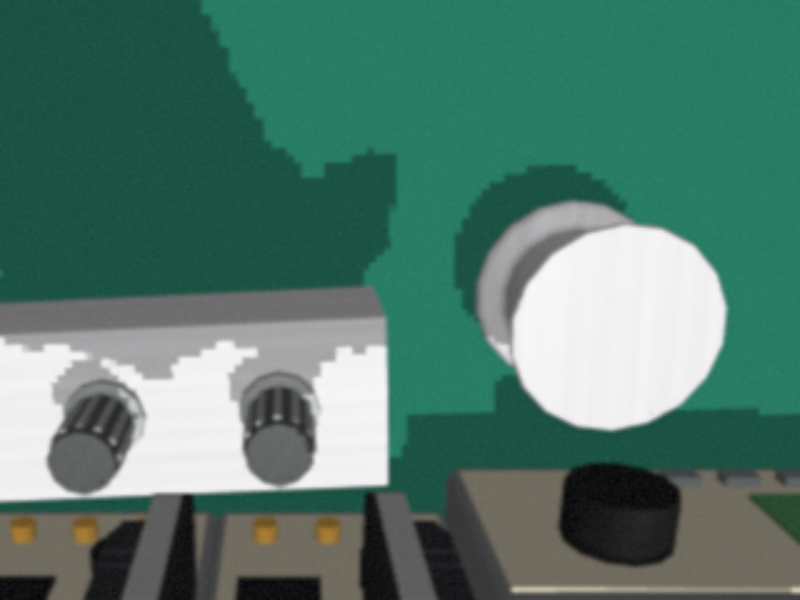

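The knob top is at (279,453) in the crop, which matches its prediction within 1 px. I grip and lift it.

```bash
python3 -m crank '[[[0,0,-1,0,0,0],[0,0,-1,0,0,0],[0,0,-0.9,0,0,0],[0,0,-0.1,0,0,0],[0,0,0,0,0,0]]]' && python3 -m crank '[[[0,0,0,0,0,0],[0,0,0,0,0,0],[0,0,0,0,0,0],[0,0,0,0,0,0],[0,0,0,0,0,0]]]' 0 60 && python3 -m crank '[[[0,0,0.5,0,0,0],[0,0,1,0,0,0],[0,0,1,0,0,0],[0,0,1,0,0,0],[0,0,1,0,0,0],[0,0,0.9,0,0,0],[0.9,0.75,0,0,0,0],[0.9,0.75,0,0,0,0],[0.9,0.75,0,0,0,0],[0.9,0.75,0,0,0,0],[0.5,0.35,0,0,0,0],[0,0,0,0,0,0],[0,0,0,0,0,0]]]';python3 -c "
from h import *
st();m,im=snap('wrist','w13')
for X in [(.5420,.1453,.105),(.5376,.0752,.105)]:
    p=proj(m,[X])[0]; print(p)"
```

```text
time: 21.33
ee_pos: [0.4596, 0.0771, 0.0611]
tcp_rot: [-179.7, 0.2, 176.4]
wrist_force: [-0.7, 0.3, -0.5]
opening: 0.0304
grasp_force: 0.0
time: 21.75
ee_pos: [0.4604, 0.0776, 0.0627]
tcp_rot: [-179.7, 0.4, 176.4]
wrist_force: [-0.8, -1.9, 6.5]
opening: 0.0138
grasp_force: 58.7
time: 22.83
ee_pos: [0.541, 0.1449, 0.1692]
tcp_rot: [-179.7, 0.2, 176.5]
wrist_force: [0.2, -0.2, 0.2]
opening: 0.0137
grasp_force: 58.6
22.83 [0.541  0.1449 0.1692] [-179.7    0.2  176.5] [ 0.2 -0.2  0.2] 0.0137 58.6
[310.13798381 237.38005953]
[190.36158643 237.00861063]
```

```bash
python3 -m crank '[[[0.1,0.02,0,0,0,0],[0,0,-0.3,0,0,0],[0,0,-0.3,0,0,0],[0,0,-0.2,0,0,0],[0,0,0,0,0,0]]]'; python3 -m crank '[[[0,0,-0.15,0,0,0],[0,0,-0.15,0,0,0],[0,0,0,0,0,0]]]'
```

```text
time: 23.3
ee_pos: [0.5425, 0.1447, 0.1516]
tcp_rot: [-179.7, 0.1, 176.4]
wrist_force: [0.1, -0.4, -0.6]
opening: 0.0136
grasp_force: 58.6
time: 23.55
ee_pos: [0.543, 0.1448, 0.1463]
tcp_rot: [-179.7, 0.2, 176.4]
wrist_force: [0.5, -1.7, -2.0]
opening: 0.0134
grasp_force: 58.5
```

```bash
python3 -m crank '[[[0,0,-0.15,0,0,0],[0,0,-0.15,0,0,0],[0,0,-0.15,0,0,0],[0,0,-0.15,0,0,0],[0,0,0,0,0,0]]]'; python3 -m crank '[[[0,0,-0.1,0,0,0],[0,0,-0.1,0,0,0],[0,0,0,0,0,0]]]'
```

```text
time: 23.97
ee_pos: [0.543, 0.1448, 0.134]
tcp_rot: [-179.7, 0.2, 176.4]
wrist_force: [1.8, -3.9, -2.3]
opening: 0.0138
grasp_force: 58.5
time: 24.22
ee_pos: [0.5432, 0.1449, 0.1336]
tcp_rot: [-179.7, 0.4, 176.4]
wrist_force: [-7.7, -6.9, 19.5]
opening: 0.0135
grasp_force: 60.9
```

Pin 1 is home: it stops firm at exactly the predicted height. Next pin.

```bash
python3 -m crank '[[[0,0,0,0,0,0],[0,0,0,0,0,0],[0,0,0,0,0,0],[0,0,1,0,0,0],[0,0,1,0,0,0],[0,0,0.8,0,0,0],[-0.7,-0.925,0,0,0,0],[-0.7,-0.925,0,0,0,0],[-0.7,-0.925,0,0,0,0],[-0.7,-0.925,0,0,0,0],[-0.7,-0.925,0,0,0,0],[-0.7,-0.925,0,0,0,0],[0,0,-1,0,0,0],[0,0,-1,0,0,0],[0,0,-1,0,0,0],[0,0,0,0,0,0],[0,0,0,0,0,0]]]' 0.36 60;python3 -c "
from h import *
st();m,im=snap('wrist','w14');p=proj(m,[[.459,.034,.064]])[0];print(p)
g=cv2.cvtColor(im,cv2.COLOR_BGR2GRAY)
x,y=p.astype(int);w=(g[y-30:y+30,x-32:x+32]<115).astype(np.uint8);n,l,s,c=cv2.connectedComponentsWithStats(w)
print([(s[i].tolist(),np.round(c[i]+[x-32,y-30],1)) for i in range(1,n) if s[i,4]>100])"
```

```text
time: 25.63
ee_pos: [0.4586, 0.0343, 0.1263]
tcp_rot: [-179.7, 0.1, 176.5]
wrist_force: [-0.6, -0.1, 0.5]
opening: 0.0309
grasp_force: 0.0
25.63 [0.4586 0.0343 0.1263] [-1.797e+02  1.000e-01  1.765e+02] [-0.6 -0.1  0.5] 0.0309 0.0
[308.82668793 238.11995528]
[([20, 3, 27, 38, 839], array([309.1, 229.6])), ([0, 44, 64, 16, 942], array([308.6, 259.8]))]
```

```bash
python3 -m crank '[[[0,0,-1,0,0,0],[0,0,-1,0,0,0],[0,0,-1,0,0,0],[0,0,-0.25,0,0,0],[0,0,0,0,0,0]]]' && python3 -m crank '[[[0,0,0,0,0,0],[0,0,0,0,0,0],[0,0,0,0,0,0],[0,0,0,0,0,0],[0,0,0,0,0,0]]]' 0 60 && python3 -m crank '[[[0,0,0.5,0,0,0],[0,0,1,0,0,0],[0,0,1,0,0,0],[0,0,1,0,0,0],[0,0,1,0,0,0],[0,0,0.9,0,0,0],[0.79,0.41,0,0,0,0],[0.79,0.41,0,0,0,0],[0.79,0.41,0,0,0,0],[0.79,0.41,0,0,0,0],[0.79,0.41,0,0,0,0],[0,0,0,0,0,0],[0,0,0,0,0,0]]]';python3 -c "
from h import *
m,im=snap('wrist','w15')
for X in [(.5422,.1457,.105),(.5376,.0755,.105),(.5332,.0056,.105),(.5295,-.0633,.105)]:
    p=proj(m,[X])[0]; print(p)
    if abs(p[0]-310)>60:
        q,s=hole(im,p,10); print(q,s,np.round(cast(m,q,X[2])[0],4))"
```

```text
time: 26.1
ee_pos: [0.4589, 0.0343, 0.0618]
tcp_rot: [-179.7, 0.2, 176.5]
wrist_force: [0.8, 0.1, 0.0]
opening: 0.0306
grasp_force: 0.0
time: 26.52
ee_pos: [0.4601, 0.0341, 0.0636]
tcp_rot: [-179.7, 0.4, 176.4]
wrist_force: [-0.3, -0.7, 7.2]
opening: 0.0138
grasp_force: 59.0
time: 27.6
ee_pos: [0.5384, 0.0755, 0.1703]
tcp_rot: [-179.7, 0.2, 176.5]
wrist_force: [0.3, 0.2, -1.3]
opening: 0.0136
grasp_force: 58.6
[429.32873669 234.58628629]
[429.59302326 237.6627907 ] [18, 17, 86] [0.5442 0.1459 0.105 ]
[309.30647823 233.93168568]
[190.14634159 233.56436695]
[190.32065217 233.58695652] [16, 14, 184] [0.5332 0.0057 0.105 ]
[ 73.34377899 234.20021857]
[ 68.57407407 236.29012346] [13, 15, 162] [ 0.5306 -0.0665  0.105 ]
```

```bash
python3 -m crank '[[[0.01,-0.03,-0.3,0,0,0],[0,0,-0.3,0,0,0],[0,0,-0.3,0,0,0],[0,0,-0.15,0,0,0],[0,0,0,0,0,0]]]'; python3 -m crank '[[[0,0,-0.15,0,0,0],[0,0,-0.15,0,0,0],[0,0,0,0,0,0]]]'
```

```text
time: 28.07
ee_pos: [0.5381, 0.0743, 0.148]
tcp_rot: [-179.7, 0.2, 176.4]
wrist_force: [3.3, -0.3, -2.4]
opening: 0.0139
grasp_force: 58.7
time: 28.32
ee_pos: [0.5382, 0.0745, 0.1423]
tcp_rot: [-179.7, 0.2, 176.5]
wrist_force: [2.0, 0.5, -2.8]
opening: 0.0138
grasp_force: 58.7
```

```bash
python3 -m crank '[[[0,0,-0.15,0,0,0],[0,0,-0.15,0,0,0],[0,0,-0.1,0,0,0],[0,0,-0.1,0,0,0],[0,0,-0.1,0,0,0],[0,0,0,0,0,0]]]'; python3 -m crank '[[[0,0,0,0,0,0],[0,0,0,0,0,0],[0,0,0,0,0,0],[0,0,1,0,0,0],[0,0,1,0,0,0],[0,0,0.8,0,0,0],[-0.79,-0.85,0,0,0,0],[-0.79,-0.85,0,0,0,0],[-0.79,-0.85,0,0,0,0],[-0.79,-0.85,0,0,0,0],[-0.79,-0.85,0,0,0,0],[0,0,-1,0,0,0],[0,0,-1,0,0,0],[0,0,-1,0,0,0],[0,0,0,0,0,0],[0,0,0,0,0,0]]]' 0.36 60;python3 -c "
from h import *
m,im=snap('wrist','w16');p=proj(m,[[.459,-.0105,.064]])[0];print(p)
g=cv2.cvtColor(im,cv2.COLOR_BGR2GRAY)
x,y=p.astype(int);w=(g[y-30:y+30,x-32:x+32]<115).astype(np.uint8);n,l,s,c=cv2.connectedComponentsWithStats(w)
print([(s[i].tolist(),np.round(c[i]+[x-32,y-30],1)) for i in range(1,n) if s[i,4]>100])"
```

```text
time: 28.82
ee_pos: [0.5388, 0.0745, 0.1344]
tcp_rot: [-179.7, 0.4, 176.5]
wrist_force: [-6.9, -2.5, 25.1]
opening: 0.0137
grasp_force: 61.4
time: 30.15
ee_pos: [0.4585, -0.0104, 0.1261]
tcp_rot: [-179.7, 0.1, 176.5]
wrist_force: [0.2, 0.1, 0.9]
opening: 0.0304
grasp_force: 0.0
[309.26442625 238.35503432]
[([18, 3, 28, 38, 844], array([308.6, 229.2])), ([0, 43, 64, 17, 951], array([308.8, 259.5]))]
```

Pin 2 is home. Third pin.

```bash
python3 -m crank '[[[0,0,-1,0,0,0],[0,0,-1,0,0,0],[0,0,-1,0,0,0],[0,0,-0.25,0,0,0],[0,0,0,0,0,0]]]' && python3 -m crank '[[[0,0,0,0,0,0],[0,0,0,0,0,0],[0,0,0,0,0,0],[0,0,0,0,0,0],[0,0,0,0,0,0]]]' 0 60 && python3 -m crank '[[[0,0,0.5,0,0,0],[0,0,1,0,0,0],[0,0,1,0,0,0],[0,0,1,0,0,0],[0,0,1,0,0,0],[0,0,0.9,0,0,0],[0.93,0.19,0,0,0,0],[0.93,0.19,0,0,0,0],[0.93,0.19,0,0,0,0],[0.93,0.19,0,0,0,0],[0,0,0,0,0,0],[0,0,0,0,0,0]]]';python3 -c "
from h import *
m,im=snap('wrist','w17')
for X in [(.5295,-.0633,.105)]:
    p=proj(m,[X])[0]; print(p)
    q,s=hole(im,p,10); print(q,s,np.round(cast(m,q,X[2])[0],4))"
```

```text
time: 30.62
ee_pos: [0.4591, -0.0104, 0.0617]
tcp_rot: [-179.7, 0.1, 176.5]
wrist_force: [-0.6, 0.7, -0.1]
opening: 0.0307
grasp_force: 0.0
time: 31.03
ee_pos: [0.4603, -0.0108, 0.0636]
tcp_rot: [-179.7, 0.4, 176.4]
wrist_force: [-0.8, -3.1, 7.2]
opening: 0.0136
grasp_force: 59.1
time: 32.03
ee_pos: [0.534, 0.005, 0.1702]
tcp_rot: [-179.7, 0.2, 176.5]
wrist_force: [-0.0, -0.4, -0.4]
opening: 0.0134
grasp_force: 58.6
[192.83286345 234.64983877]
[188.14285714 236.69480519] [12, 14, 154] [ 0.5306 -0.0663  0.105 ]
```

```bash
python3 -m crank '[[[0,0,-0.3,0,0,0],[0,0,-0.3,0,0,0],[0,0,-0.3,0,0,0],[0,0,-0.15,0,0,0],[0,0,0,0,0,0]]]'; python3 -m crank '[[[0,0,-0.15,0,0,0],[0,0,-0.15,0,0,0],[0,0,0,0,0,0]]]'; python3 -m crank '[[[0,0,-0.15,0,0,0],[0,0,-0.15,0,0,0],[0,0,0,0,0,0]]]'
```

```text
time: 32.5
ee_pos: [0.5338, 0.0044, 0.1485]
tcp_rot: [-179.7, 0.3, 176.4]
wrist_force: [3.1, -1.9, -0.4]
opening: 0.0135
grasp_force: 58.6
time: 32.75
ee_pos: [0.5338, 0.0045, 0.1424]
tcp_rot: [-179.7, 0.2, 176.4]
wrist_force: [5.2, -2.5, -1.0]
opening: 0.0137
grasp_force: 58.6
time: 33.0
ee_pos: [0.5339, 0.0047, 0.1363]
tcp_rot: [-179.7, 0.2, 176.5]
wrist_force: [5.6, -2.1, -1.3]
opening: 0.0137
grasp_force: 58.7
```

```bash
python3 -m crank '[[[0,0,-0.1,0,0,0],[0,0,-0.1,0,0,0],[0,0,-0.1,0,0,0],[0,0,0,0,0,0]]]'; python3 -m crank '[[[0,0,0,0,0,0],[0,0,0,0,0,0],[0,0,0,0,0,0],[0,0,1,0,0,0],[0,0,1,0,0,0],[0,0,1,0,0,0],[0,-0.8,1,0,0,0],[0,-1,1,0,0,0],[0,-1,1,0,0,0],[0,-1,0,0,0,0],[0.1,-1,0,0,0,0],[0.2,-1,0,0,0,0],[0.2,-1,0,0,0,0],[0.2,-1,0,0,0,0],[0.2,-1,0,0,0,0],[0.2,-1,0,0,0,0],[0.2,-1,0,0,0,0],[0.2,-1,0,0,0,0],[0.2,-1,0,0,0,0],[0.2,-1,0,0,0,0]]]' 0.5 60; python3 -m crank '[[[0.2,-1,0,0,0,0],[0.1,-1,0,0,0,0],[0,-0.5,0,0,0,0],[0,0,0,0,0,0],[0,0,0,0,0,0]]]';python3 -c "
from h import *
st();m,im=snap('wrist','w18'); import pickle; pickle.dump(m,open('pics/w18.pkl','wb'))
g=im.max(2);k=cv2.morphologyEx((g<75).astype(np.uint8),cv2.MORPH_OPEN,np.ones((5,5)))
for c in cv2.findContours(k,0,2)[0]:
    if cv2.contourArea(c)>300: r=cv2.minAreaRect(c);print(np.round(cv2.boxPoints(r)).tolist(),np.round(r[1],1)); print(np.round(cast(m,cv2.boxPoints(r),.026),4)[:,:2].tolist())
cv2.imwrite('pics/w18b.png',im)
m,im=snap('top','t2');print(proj(m,[[.532,.006,.105]]))"
```

```text
time: 33.33
ee_pos: [0.5344, 0.0046, 0.1343]
tcp_rot: [-179.7, 0.5, 176.5]
wrist_force: [-4.6, -2.8, 26.2]
opening: 0.0137
grasp_force: 61.7
time: 35.0
ee_pos: [0.5716, -0.2719, 0.2497]
tcp_rot: [-179.8, 0.1, 176.5]
wrist_force: [0.1, -0.1, 0.0]
opening: 0.0425
grasp_force: 0.0
time: 35.42
ee_pos: [0.5775, -0.321, 0.2501]
tcp_rot: [-179.8, 0.1, 176.4]
wrist_force: [0.4, 0.6, -0.2]
opening: 0.0427
grasp_force: 0.0
35.42 [ 0.5775 -0.321   0.2501] [-1.798e+02  1.000e-01  1.764e+02] [ 0.4  0.6 -0.2] 0.0427 0.0
[[562.0, 306.0], [600.0, 306.0], [600.0, 338.0], [562.0, 338.0]] [32. 38.]
[[0.7522, -0.0401], [0.7548, 0.0037], [0.8002, 0.0125], [0.7974, -0.0328]]
[[80.0, 271.0], [106.0, 271.0], [106.0, 292.0], [80.0, 292.0]] [21. 26.]
[[0.6732, -0.5872], [0.675, -0.5579], [0.7018, -0.5647], [0.7, -0.5946]]
[[-1.0, 287.0], [55.0, 265.0], [90.0, 355.0], [34.0, 377.0]] [97.7 60.2]
[[0.6873, -0.686], [0.6635, -0.6134], [0.7892, -0.6064], [0.8187, -0.6863]]
[[49.0, 259.0], [575.0, 259.0], [575.0, 399.0], [49.0, 399.0]] [140. 526.]
[[0.6564, -0.6177], [0.6918, -0.0357], [0.8941, -0.0008], [0.8544, -0.6782]]
[[600.0, 188.0], [639.0, 188.0], [639.0, 235.0], [600.0, 235.0]] [47. 39.]
[[0.6111, -0.0242], [0.6136, 0.0157], [0.6669, 0.0279], [0.6644, -0.0139]]
[[610.0, 170.0], [613.0, 154.0], [642.0, 160.0], [639.0, 176.0]] [29.2 16.5]
[[0.593, -0.0177], [0.5765, -0.0179], [0.5841, 0.012], [0.6008, 0.0126]]
[[515.0, 211.0], [544.0, 64.0], [596.0, 74.0], [567.0, 221.0]] [ 53.  149.6]
[[0.6308, -0.1086], [0.4875, -0.099], [0.4996, -0.0495], [0.646, -0.0522]]
[[300.0, 153.0], [303.0, 59.0], [327.0, 60.0], [324.0, 154.0]] [23.9 93.4]
[[0.5556, -0.3304], [0.4695, -0.3211], [0.4716, -0.2992], [0.5579, -0.3066]]
[[229.0, 132.0], [233.0, 34.0], [260.0, 36.0], [256.0, 133.0]] [27.1 97.4]
[[0.5303, -0.3986], [0.4445, -0.3827], [0.447, -0.3584], [0.5331, -0.3722]]
[[304.61741692 212.46108796]]
```

View pics/w18b.png

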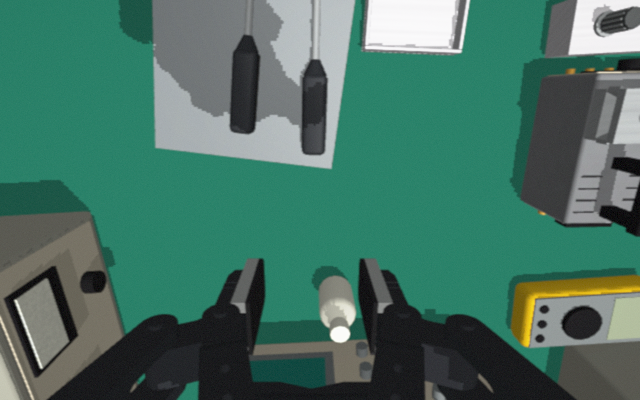

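The handles are at (314,106) and (245,83), and their sizes match the description. Now grasping driver 1.

```bash
python3 -m crank '[[[-0.76,0.08,-1,0,0,-0.1],[-0.76,0.08,-1,0,0,-0.1],[-0.76,0.08,-1,0,0,-0.1],[0,0,-1,0,0,0],[0,0,-1,0,0,0],[0,0,-1,0,0,0],[0,0,-1,0,0,0],[0,0,-1,0,0,0],[0,0,-1,0,0,0],[0,0,-1,0,0,0],[0,0,-0.5,0,0,0],[0,0,-0.5,0,0,0],[0,0,-0.2,0,0,0],[0,0,0,0,0,0]]]' && python3 -m crank '[[[0,0,0,0,0,0],[0,0,0,0,0,0],[0,0,0,0,0,0],[0,0,0,0,0,0],[0,0,0,0,0,0]]]' 0 60 && python3 -m crank '[[[0,0,0.3,0,0,0],[0,0,1,0,0,0],[0,0,1,0,0,0],[0,0,1,0,0,0],[0,0,1,0,0,0],[0,0,1,0,0,0],[0,0,1,0,0,0],[0,0,1,0,0,0],[0,0,1,0,0,0],[0,0,1,0,0,0],[0,0,1,0,0,0],[0,0,1,0,0,0],[0,0,0,0,0,0]]]'; python3 -c "
from workcell import bot; import numpy as np;print(np.round(bot.get_obs()['q'],1))"
```

```text
time: 36.68
ee_pos: [0.5321, -0.316, 0.0266]
tcp_rot: [-179.7, 0.2, 174.4]
wrist_force: [0.6, -0.4, 0.5]
opening: 0.0428
grasp_force: 0.0
time: 37.1
ee_pos: [0.5329, -0.3169, 0.0283]
tcp_rot: [-179.7, 0.3, 174.4]
wrist_force: [-0.3, 0.2, 6.8]
opening: 0.0225
grasp_force: 60.3
time: 38.18
ee_pos: [0.5327, -0.3168, 0.2575]
tcp_rot: [-179.6, 0.5, 174.4]
wrist_force: [-0.1, -0.3, -0.3]
opening: 0.0218
grasp_force: 59.5
[-30.7  14.5  21.7  96.6  -0.2 -25.1]
```

```bash
python3 -c "
from h import *
im=cv2.imread('pics/top0.png')[228:268,138:224]
cv2.imwrite('pics/tc.png',cv2.resize(im,None,fx=9,fy=9,interpolation=cv2.INTER_CUBIC))"
```

```text
(no output)
```

View pics/tc.png

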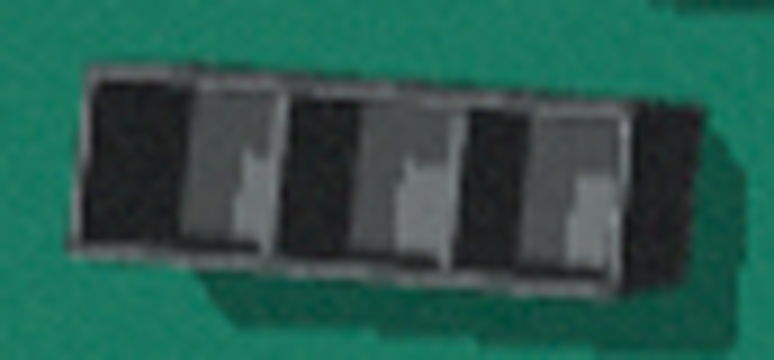

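The caddy's rim corners are at (88,65), (632,102), (612,297) and (72,250) in the crop.

```bash
python3 -c "
from h import *
m=bot.camera_model('top');P=np.array([(88,65),(632,102),(615,297),(70,250)])/9+[138-.44,228-.44]
X=cast(m,P,.1)[:,:2];print(np.round(X,4),X.mean(0));u=(X[0]+X[3]-X[1]-X[2])/2;print(np.linalg.norm(u),np.linalg.norm((X[0]+X[1]-X[2]-X[3])/2));u/=np.linalg.norm(u)
for k in(-.054,0,.054):print(np.round(X.mean(0)+k*u,4))"
```

```text
[[0.4657 0.4298]
 [0.457  0.2665]
 [0.3988 0.2696]
 [0.4105 0.4328]] [0.43299453 0.34966879]
0.1635487203465444 0.05676024812012446
[0.4296 0.2958]
[0.433  0.3497]
[0.4364 0.4036]
```

```bash
python3 -m crank '[[[-0.15,1,0.11,0,0,0.354],[-0.15,1,0.11,0,0,0.354],[-0.15,1,0.11,0,0,0.354],[-0.15,1,0.11,0,0,0.354],[-0.15,1,0.11,0,0,0.354],[-0.15,1,0.11,0,0,0.354],[-0.15,1,0.11,0,0,0.354],[-0.15,1,0.11,0,0,0.354],[-0.15,1,0.11,0,0,0.354],[-0.15,1,0.11,0,0,0.354],[-0.15,1,0.11,0,0,0.354],[-0.15,1,0.11,0,0,0.354],[-0.15,1,0.11,0,0,0.354],[-0.15,1,0.11,0,0,0.354],[-0.15,1,0.11,0,0,0.354],[-0.15,1,0.11,0,0,0.354],[-0.15,1,0.11,0,0,0.354],[-0.15,1,0.11,0,0,0.354],[-0.15,1,0.11,0,0,0.354],[-0.15,1,0.11,0,0,0.354]]]' && python3 -m crank '[[[-0.15,1,0,0,0,0],[-0.15,1,0,0,0,0],[-0.15,1,0,0.3,-0.32,0],[-0.15,1,0,0.67,-0.72,0],[-0.15,1,0,0.67,-0.72,0],[-0.15,1,0,0.67,-0.72,0],[-0.15,1,0,0.67,-0.72,0],[-0.15,1,0,0.67,-0.72,0],[-0.15,1,0,0.67,-0.72,0],[-0.15,0.9,0,0.67,-0.72,0],[-0.15,0.8,0,0.67,-0.72,0],[-0.15,0.8,0,0.67,-0.72,0],[-0.15,0.8,0,0.67,-0.72,0],[-0.15,0.6,0,0.67,-0.72,0],[0,0.3,0,0.67,-0.72,0],[0,0,0,0.67,-0.72,0],[0,0,0,0,0,0],[0,0,0,0,0,0]]]'; cat >> h.py <<'E'
def ax():
    from scipy.spatial.transform import Rotation as Ro
    o=bot.get_obs(); M=Ro.from_euler('xyz',o["tcp_rot"],degrees=True).as_matrix(); p=np.array(o["ee_pos"])
    print("q",np.round(o["q"],1)); print("tool x (blade)",np.round(M[:,0],3),"y",np.round(M[:,1],3),"z",np.round(M[:,2],3))
    d=p+.014*M[:,2]; print("axis pt",np.round(d,4),"tip",np.round(d+.145*M[:,0],4))
E
python3 -c "
from h import *
st();ax()"
```

```text
time: 39.85
ee_pos: [0.4717, 0.0844, 0.2964]
tcp_rot: [-179.7, 0.2, -136.8]
wrist_force: [0.9, -1.1, -1.1]
opening: 0.0224
grasp_force: 59.4
time: 41.35
ee_pos: [0.4766, 0.3704, 0.2946]
tcp_rot: [-178.7, 85.7, -135.5]
wrist_force: [0.0, -0.4, -1.1]
opening: 0.0222
grasp_force: 59.5
41.35 [0.4766 0.3704 0.2946] [-178.7   85.7 -135.5] [ 0.  -0.4 -1.1] 0.0222 59.5
q [ 33.7 -47.6 -64.6 -12.7   9.4  -0.8]
tool x (blade) [-0.054 -0.053 -0.997] y [-0.684  0.729 -0.002] z [ 0.727  0.682 -0.075]
axis pt [0.4868 0.3799 0.2936] tip [0.479  0.3723 0.149 ]
```

```bash
python3 -m crank '[[[0,0,-0.5,0,0,0],[0,0,-0.5,0,0,0],[0,0,-0.5,0,0,0],[0,0,-0.2,0,0,0],[-0.4,0.2,0,0,0,0],[-0.4,0.2,0,0,0,0],[-0.4,0.2,0,0,0,0],[-0.4,0.2,0,0,0,0],[-0.4,0.2,0,0,0,0],[-0.3,0.2,0,0,0,0],[0,0,0,0,0,0],[0,0,0,0,0,0]]]';python3 -c "
from h import *
st();ax()"
```

```text
time: 42.35
ee_pos: [0.4462, 0.4068, 0.2797]
tcp_rot: [-178.3, 85.1, -135.0]
wrist_force: [0.7, 0.2, -1.0]
opening: 0.0222
grasp_force: 59.6
42.35 [0.4462 0.4068 0.2797] [-178.3   85.1 -135. ] [ 0.7  0.2 -1. ] 0.0222 59.6
q [ 41.6 -47.2 -65.8 -13.7   1.8  -0.3]
tool x (blade) [-0.06  -0.06  -0.996] y [-0.687  0.727 -0.002] z [ 0.724  0.684 -0.085]
axis pt [0.4564 0.4163 0.2786] tip [0.4477 0.4076 0.1341]
```

```bash
python3 -m crank '[[[0,0,-0.5,0,0,0],[0,0,-0.5,0,0,0],[0,0,-0.5,0,0,0],[0,0,0,0,0,0]]]';python3 -c "
from h import *
st();ax()"
```

```text
time: 42.68
ee_pos: [0.4563, 0.4139, 0.2556]
tcp_rot: [-178.7, 84.3, -135.4]
wrist_force: [-0.6, -0.2, -1.4]
opening: 0.0226
grasp_force: 59.5
42.68 [0.4563 0.4139 0.2556] [-178.7   84.3 -135.4] [-0.6 -0.2 -1.4] 0.0226 59.5
q [ 41.4 -42.1 -65.8 -18.    1.8  -0.3]
tool x (blade) [-0.071 -0.07  -0.995] y [-0.686  0.728 -0.002] z [ 0.725  0.682 -0.099]
axis pt [0.4664 0.4235 0.2542] tip [0.4561 0.4133 0.1099]
```

```bash
python3 -m crank '[[[0,0,0.5,0,0,-0.4],[0,0,0.5,0,0,-0.6],[0,0,0,0,0,-0.6],[0,0,0,0,0,-0.6],[0,0,0,0,0,-0.6],[0,0,0,0,0,-0.6],[0,0,0,0,0,-0.6],[0,0,0,0,0,-0.6],[0,0,0,0,0,0],[0,0,0,0,0,0]]]';python3 -c "
from h import *
st();ax()"
```

```text
time: 43.52
ee_pos: [0.4557, 0.415, 0.2775]
tcp_rot: [-178.0, 84.4, -166.2]
wrist_force: [0.6, -0.4, -1.8]
opening: 0.0223
grasp_force: 59.5
43.52 [0.4557 0.415  0.2775] [-178.    84.4 -166.2] [ 0.6 -0.4 -1.8] 0.0223 59.5
q [ 61.4 -30.5 -56.7 -17.7 -49.3   6.3]
tool x (blade) [-0.094 -0.023 -0.995] y [-0.205  0.979 -0.003] z [ 0.974  0.204 -0.097]
axis pt [0.4693 0.4178 0.2762] tip [0.4556 0.4145 0.1319]
```

```bash
python3 -m crank '[[[-0.43,-0.17,0,0.04,-0.2,0],[-0.43,-0.17,0,0.04,-0.2,0],[-0.43,-0.17,0,0.04,-0.2,0],[-0.43,-0.17,0,0.04,-0.2,0],[0,0,0,0,0,0],[0,0,0,0,0,0]]]';python3 -c "
from h import *
st();ax()"; python3 -m crank '[[[0,0,-0.5,0,0,0],[0,0,-0.5,0,0,0],[0,0,-0.5,0,0,0],[0,0,-0.5,0,0,0],[0,0,0,0,0,0]]]';python3 -c "
from h import *
st();ax()"
```

```text
time: 44.02
ee_pos: [0.4217, 0.4001, 0.2775]
tcp_rot: [-77.0, 89.8, -65.2]
wrist_force: [-0.2, -0.2, -0.5]
opening: 0.0225
grasp_force: 59.6
44.02 [0.4217 0.4001 0.2775] [-77.   89.8 -65.2] [-0.2 -0.2 -0.5] 0.0225 59.6
q [ 65.  -32.4 -63.6 -31.2 -53.3  -0.3]
tool x (blade) [ 0.001 -0.003 -1.   ] y [-0.203  0.979 -0.003] z [0.979 0.203 0.001]
axis pt [0.4354 0.4029 0.2775] tip [0.4356 0.4025 0.1325]
time: 44.43
ee_pos: [0.4221, 0.4002, 0.236]
tcp_rot: [-98.9, 89.7, -87.2]
wrist_force: [-0.3, -0.6, -1.1]
opening: 0.0224
grasp_force: 59.6
44.43 [0.4221 0.4002 0.236 ] [-98.9  89.7 -87.2] [-0.3 -0.6 -1.1] 0.0224 59.6
q [ 65.  -26.5 -65.6 -39.1 -53.3  -0.2]
tool x (blade) [ 0.    -0.005 -1.   ] y [-0.202  0.979 -0.005] z [ 0.979  0.202 -0.001]
axis pt [0.4358 0.403  0.236 ] tip [0.4358 0.4022 0.091 ]
```

```bash
python3 -m crank '[[[0,0.04,0,0,0,-0.485],[0,0.04,0,0,0,-0.485],[0,0.04,0,0,0,-0.485],[0,0.04,0,0,0,-0.485],[0,0.04,0,0,0,-0.485],[0,0.04,0,0,0,-0.485],[0,0,0,0,0,0]]]' && python3 -m crank '[[[0,0,-0.4,0,0,0],[0,0,-0.4,0,0,0],[0,0,-0.4,0,0,0],[0,0,-0.4,0,0,0],[0,0,0,0,0,0]]]';python3 -c "
from h import *
st();ax()"
```

```text
time: 45.02
ee_pos: [0.4222, 0.4068, 0.2394]
tcp_rot: [-43.5, 89.9, -51.9]
wrist_force: [0.1, 0.4, -1.4]
opening: 0.0222
grasp_force: 59.6
time: 45.43
ee_pos: [0.4214, 0.4044, 0.2033]
tcp_rot: [-84.2, 89.6, -92.5]
wrist_force: [0.4, 0.5, -1.7]
opening: 0.0225
grasp_force: 59.6
45.43 [0.4214 0.4044 0.2033] [-84.2  89.6 -92.5] [ 0.4  0.5 -1.7] 0.0225 59.6
q [ 70.3  -4.5 -54.8 -50.5 -78.7  -0.6]
tool x (blade) [-0.    -0.007 -1.   ] y [ 0.145  0.989 -0.007] z [ 0.989 -0.145  0.001]
axis pt [0.4353 0.4024 0.2033] tip [0.4352 0.4014 0.0583]
```

```bash
python3 -m crank '[[[0,0,-0.4,0,0,0],[0,0,-0.4,0,0,0],[0,0,-0.4,0,0,0],[0,0,-0.4,0,0,0],[0,0,-0.4,0,0,0],[0,0,-0.2,0,0,0],[0,0,0,0,0,0]]]';python3 -c "
from h import *
st();ax()"
```

```text
time: 46.02
ee_pos: [0.4214, 0.4051, 0.1603]
tcp_rot: [-80.3, 89.7, -88.6]
wrist_force: [0.4, -0.4, -1.4]
opening: 0.0227
grasp_force: 59.6
46.02 [0.4214 0.4051 0.1603] [-80.3  89.7 -88.6] [ 0.4 -0.4 -1.4] 0.0227 59.6
q [ 70.4   2.8 -55.1 -58.2 -78.7  -0.6]
tool x (blade) [ 0.    -0.006 -1.   ] y [ 0.145  0.989 -0.005] z [ 0.989 -0.145  0.001]
axis pt [0.4353 0.403  0.1603] tip [0.4353 0.4022 0.0153]
```

```bash
python3 -m crank '[[[0,0,0,0,0,0],[0,0,0,0,0,0],[0,0,0,0,0,0],[-0.5,0.07,0,0,0,0],[-1,0.145,0,0,0,0],[-1,0.145,0,0,0,0],[-1,0.145,0,0,0,0],[-0.5,0.07,0,0,0,0],[0,0,0,0,0,0]]]' 0.55; python3 -m crank '[[[0,0,1,0,0,0],[0,0,1,0,0,0],[0,0,1,0,0,0],[0,0,1,0,0,0],[0,0,1,0,0,0],[0,0,1,0,0,0],[0,0,0,0.1,0.8,0],[0,0,0,0.1,0.8,0],[0,0,0,0.1,0.8,0],[0,0,0,0.1,0.8,0],[0.4,-0.5,0,0.1,0.8,0],[0.4,-0.5,0,0.1,0.8,0],[0.4,-0.5,0,0.1,0.8,0],[0.4,-0.5,0,0.1,0.8,0],[0.4,-0.5,0,0.1,0.8,0],[0.4,-0.5,0,0.1,0.8,0],[0,0,0,0,0,0],[0,0,0,0,0,0]]]';python3 -c "
from h import *
st();ax()
m,im=snap('top','t3');P=proj(m,[[.436,.404,.1],[.436,.404,.18]]);print(P)
g=im.max(2);x,y=P[1].astype(int);print(g[y-12:y+20:2,x-14:x+16:2])"
```

```text
time: 46.77
ee_pos: [0.3683, 0.4096, 0.1618]
tcp_rot: [-59.6, 89.8, -65.6]
wrist_force: [-0.2, -0.3, -0.8]
opening: 0.0469
grasp_force: 0.0
time: 48.27
ee_pos: [0.4189, 0.3913, 0.2769]
tcp_rot: [177.5, 57.8, 173.2]
wrist_force: [-0.0, -0.3, -0.4]
opening: 0.0471
grasp_force: 0.0
48.27 [0.4189 0.3913 0.2769] [177.5  57.8 173.2] [-0.  -0.3 -0.4] 0.0471 0.0
q [ 64.5 -19.8 -25.1  54.3 -51.9  54.8]
tool x (blade) [-0.529  0.063 -0.846] y [0.082 0.996 0.023] z [ 0.845 -0.057 -0.532]
axis pt [0.4307 0.3905 0.2694] tip [0.354  0.3997 0.1467]
[[156.4481179  245.97088801]
 [146.32053569 246.66964365]]
[[123 122 120 124 124 122 125 125 109 110 104 105 110 108 104]
 [120 122 121 123 124 121 124 123 105  94  98  92  94  81  84]
 [120 122 122 121 124 124 126 123  52  32  31  37  32  35  74]
 [122 122 123 123 123 122 123 123  37  37  36  31  38  37  74]
 [124 123 121 124 122 119 125 109  32  37  36  36  35  39  75]
 [123 124 122 122 125 124 124  90  38  36  39  37  41  34  76]
 [122 121 121 125 126 124 124  86  32  31  35  35  38  51  87]
 [124 123 124 123 105  97  45  28  26  57  31  20  33  82  75]
 [124 108  60  29  31  29  26  26  32 184  72  22  21  73  78]
 [122  53  53  47  42  26  21  26  73 169  37  16  26  71  74]
 [123  56  56  56  49  26  26  21 163 109  51  24  29  38  52]
 [121  53  59  53  46  21  18  30 182  48  49  38  89  91  86]
 [120  52  50  51  44  21  65  66 178  40  47  41 123 120  72]
 [125 121  99  89  98 124 120 162 131  49  25 106 121 121 118]
 [121 124 124 122 124 124 123 142  54  45  32 123 119 121 122]
 [124 124 123 124 124 123 108  46  36  29  43 121 121 123 122]]
```

```bash
python3 -m crank '[[[0,-0.8,0.1,0.05,0.7,0],[0,-0.8,0.1,0.05,0.7,0],[0,-0.8,0.1,0.05,0.7,0],[0,-0.8,0.1,0.05,0.7,0],[0,-0.8,0.1,0.05,0.7,0],[0,-0.8,0,0.05,0.7,0],[0,-1,0,0.05,0.7,0],[0,-1,0,0.05,0.7,0],[0,-1,0,0.05,0.7,0],[0,-1,0,0.05,0.7,0],[0,-1,0,0.05,0.7,0],[0,-1,0,0.05,0.7,0],[0.2,-1,0,0,0,0],[0.2,-1,0,0,0,0],[0.2,-1,0,0,0,0],[0.2,-1,0,0,0,0],[0.2,-1,0,0,0,0],[0.2,-1,0,0,0,0],[0.2,-1,0,0,0,0],[0.2,-1,0,0,0,0]]]' 0.5 && python3 -m crank '[[[0.2,-1,0,0,0,0],[0.2,-1,0,0,0,0],[0.2,-1,0,0,0,0],[0.2,-1,0,0,0,0],[0.2,-1,0,0,0,0],[0.2,-1,0,0,0,0],[0.2,-1,0,0,0,0],[0.2,-1,0,0,0,0],[0.2,-1,0,0,0,0],[0.2,-1,0,0,0,0],[0.2,-1,0,0,0,0],[0.2,-1,0,0,0,0],[0.2,-1,0,0,0,0],[0.2,-1,0,0,0,0],[0.2,-1,0,0,0,0],[0.2,-1,0,0,0,0],[0.2,-1,0,0,0,0],[0.2,-1,0,0,0,0],[0,0,0,0,0,0],[0,0,0,0,0,0]]]'; python3 -c "
from h import *
st();ax()"
```

```text
time: 49.98
ee_pos: [0.4499, 0.0153, 0.2836]
tcp_rot: [179.9, -0.3, 174.8]
wrist_force: [0.2, -0.7, -0.4]
opening: 0.0429
grasp_force: 0.0
time: 51.65
ee_pos: [0.5221, -0.3442, 0.2831]
tcp_rot: [179.8, -0.4, 174.7]
wrist_force: [-0.3, 0.5, 0.3]
opening: 0.0427
grasp_force: 0.0
51.65 [ 0.5221 -0.3442  0.2831] [179.8  -0.4 174.7] [-0.3  0.5  0.3] 0.0427 0.0
q [-33.4  17.4  28.1 101.2   0.  -28.1]
tool x (blade) [-0.996  0.093  0.006] y [0.093 0.996 0.004] z [-0.006  0.005 -1.   ]
axis pt [ 0.522  -0.3441  0.2691] tip [ 0.3776 -0.3306  0.2699]
```

```bash
python3 -m crank '[[[-0.19,-0.46,-1,0,0,-0.16],[-0.19,-0.46,-1,0,0,-0.16],[-0.19,-0.46,-1,0,0,-0.16],[-0.19,-0.46,-1,0,0,-0.16],[0,0,-1,0,0,0],[0,0,-1,0,0,0],[0,0,-1,0,0,0],[0,0,-1,0,0,0],[0,0,-1,0,0,0],[0,0,-1,0,0,0],[0,0,-1,0,0,0],[0,0,-0.7,0,0,0],[0,0,-0.6,0,0,0],[0,0,-0.5,0,0,0],[0,0,0,0,0,0],[0,0,0,0,0,0]]]' && python3 -m crank '[[[0,0,0,0,0,0],[0,0,0,0,0,0],[0,0,0,0,0,0],[0,0,0,0,0,0],[0,0,0,0,0,0]]]' 0 60 && python3 -m crank '[[[0,0,0.3,0,0,0],[0,0,1,0,0,0],[0,0,1,0,0,0],[0,0,1,0,0,0],[0,0,1,0,0,0],[0,0,1,0,0,0],[0,0,1,0,0,0],[0,0,1,0,0,0],[0,0,1,0,0,0],[0,0,1,0,0,0],[0,0,1,0,0,0],[0,0,1,0,0,0],[0,0,1,0,0,0],[0,0,0,0,0,0]]]'
```

```text
time: 52.98
ee_pos: [0.5066, -0.3803, 0.0294]
tcp_rot: [179.8, -0.2, 170.3]
wrist_force: [-0.7, -0.6, 0.7]
opening: 0.0424
grasp_force: 0.0
time: 53.4
ee_pos: [0.5072, -0.3814, 0.031]
tcp_rot: [179.8, -0.1, 170.2]
wrist_force: [-0.0, -0.4, 6.9]
opening: 0.0225
grasp_force: 59.6
time: 54.57
ee_pos: [0.5069, -0.3812, 0.28]
tcp_rot: [179.9, 0.1, 170.2]
wrist_force: [0.3, -0.2, 0.1]
opening: 0.0225
grasp_force: 58.8
```

```bash
python3 -m crank '[[[-0.15,1,0.05,0,0,0],[-0.15,1,0.05,0,0,0],[-0.15,1,0.05,0,0,0],[-0.15,1,0.05,0,0,0],[-0.15,1,0.05,0,0,0],[-0.15,1,0.05,0,0,0],[-0.15,1,0.05,0,0,0],[-0.15,1,0.05,0,0,0],[-0.15,1,0.05,0,0,0],[-0.15,1,0.05,0,0,0],[-0.15,1,0,0,0,0],[-0.15,1,0,0,0,0],[-0.15,1,0,0,0,0],[-0.15,1,0,0,0,0],[-0.15,1,0,0,0,0],[-0.15,1,0,0,0,0],[-0.15,1,0,0,0,0],[-0.15,1,0,0,0,0],[-0.15,1,0,0,0,0],[-0.15,1,0,0,0,0]]]' && python3 -m crank '[[[-0.1,1,0,0,0,0],[-0.1,1,0,0,0,0],[-0.1,1,0,0,0,0],[-0.1,1,0,0,0,0],[-0.1,1,0,0,0,0],[-0.1,1,0,0,0,0],[-0.1,1,0,0,0,0],[-0.1,1,0,0,0,0],[-0.1,1,0,0,0,0],[-0.1,1,0,0,0,0],[-0.1,1,0,0,0,0],[-0.1,1,0,0,0,0],[-0.1,1,0,0,0,0],[-0.1,1,0,0,0,0],[0,1,0,0,0,0],[0,1,0,0,0,0],[0,0.7,0,0,0,0],[0,0,0,0,0,0]]]'; python3 -m crank '[[[0,0,0,-0.15,-0.7,0],[0,0,0,-0.15,-0.7,0],[0,0,0,-0.15,-0.7,0],[0,0,0,-0.15,-0.7,0],[0,0,0,-0.15,-0.7,0],[0,0,0,-0.15,-0.7,0],[0,0,0,-0.15,-0.7,0],[0,0,0,-0.15,-0.7,0],[0,0,0,-0.15,-0.7,0],[0,0,0,-0.15,-0.7,0],[0,0,0,-0.15,-0.7,0],[0,0,0,-0.15,-0.7,0],[0,0,0,-0.15,-0.7,0],[0,0,0,-0.15,-0.7,0],[0,0,0,-0.15,-0.7,0],[0,0,0,-0.15,-0.7,0],[0,0,0,-0.15,-0.7,0],[0,0,0,-0.15,-0.7,0],[0,0,0,0,0,0],[0,0,0,0,0,0]]]';python3 -c "
from h import *
st();ax()"
```

```text
time: 56.23
ee_pos: [0.446, 0.02, 0.2849]
tcp_rot: [179.8, -0.2, 170.2]
wrist_force: [0.3, -0.7, 0.0]
opening: 0.0221
grasp_force: 58.8
time: 57.73
ee_pos: [0.4182, 0.355, 0.2842]
tcp_rot: [179.8, -0.2, 170.3]
wrist_force: [0.3, 0.0, -0.6]
opening: 0.0223
grasp_force: 58.8
time: 59.4
ee_pos: [0.421, 0.3578, 0.2828]
tcp_rot: [-161.0, 82.6, -172.2]
wrist_force: [-0.5, 0.0, -0.6]
opening: 0.0223
grasp_force: 58.9
59.4 [0.421  0.3578 0.2828] [-161.    82.6 -172.2] [-0.5  0.  -0.6] 0.0223 58.9
q [ 68.4 -25.  -45.   14.9 -77.6  31.7]
tool x (blade) [-0.128 -0.018 -0.992] y [ 0.192  0.98  -0.042] z [ 0.973 -0.196 -0.122]
axis pt [0.4346 0.355  0.2811] tip [0.4161 0.3525 0.1373]
```

```bash
python3 -m crank '[[[-0.03,-0.07,0,-0.07,-0.35,0],[-0.03,-0.07,0,-0.07,-0.35,0],[-0.03,-0.07,0,-0.07,-0.35,0],[0,0,0,0,0,0],[0,0,0,0,0,0]]]';python3 -c "
from h import *
st();ax()"; python3 -m crank '[[[0,0,-0.5,0,0,0],[0,0,-0.5,0,0,0],[0,0,-0.5,0,0,0],[0,0,-0.5,0,0,0],[0,0,0,0,0,0]]]';python3 -c "
from h import *
st();ax()"
```

```text
time: 59.82
ee_pos: [0.4218, 0.3602, 0.2825]
tcp_rot: [-132.7, 86.7, -143.9]
wrist_force: [-0.2, -0.5, -0.9]
opening: 0.0227
grasp_force: 58.9
59.82 [0.4218 0.3602 0.2825] [-132.7   86.7 -143.9] [-0.2 -0.5 -0.9] 0.0227 58.9
q [ 68.6 -23.9 -52.8 -16.3 -79.6  10. ]
tool x (blade) [-0.047 -0.034 -0.998] y [ 0.192  0.98  -0.043] z [ 0.98  -0.194 -0.04 ]
axis pt [0.4355 0.3575 0.282 ] tip [0.4287 0.3525 0.1372]
time: 60.23
ee_pos: [0.4217, 0.3603, 0.2417]
tcp_rot: [-131.5, 86.6, -142.7]
wrist_force: [0.2, 0.4, -1.9]
opening: 0.0222
grasp_force: 58.9
60.23 [0.4217 0.3603 0.2417] [-131.5   86.6 -142.7] [ 0.2  0.4 -1.9] 0.0222 58.9
q [ 68.6 -19.8 -55.2 -22.7 -79.6   9.9]
tool x (blade) [-0.048 -0.036 -0.998] y [ 0.192  0.98  -0.045] z [ 0.98  -0.194 -0.04 ]
axis pt [0.4355 0.3576 0.2411] tip [0.4285 0.3523 0.0964]
```

```bash
python3 -m crank '[[[0,-0.05,-0.4,0,0,0],[0,-0.05,-0.4,0,0,0],[0,0,-0.4,0,0,0],[0,0,-0.4,0,0,0],[0,0,-0.4,0,0,0],[0,0,-0.4,0,0,0],[0,0,-0.4,0,0,0],[0,0,-0.4,0,0,0],[0,0,-0.4,0,0,0],[0,0,-0.4,0,0,0],[0,0,0,0,0,0]]]';python3 -c "
from h import *
st();ax()"
```

```text
time: 61.15
ee_pos: [0.4213, 0.3576, 0.161]
tcp_rot: [-131.2, 86.6, -142.3]
wrist_force: [-0.8, -0.0, -2.4]
opening: 0.0222
grasp_force: 58.9
61.15 [0.4213 0.3576 0.161 ] [-131.2   86.6 -142.3] [-0.8 -0.  -2.4] 0.0222 58.9
q [ 68.6  -8.7 -58.6 -37.7 -79.5   9.5]
tool x (blade) [-0.046 -0.036 -0.998] y [ 0.192  0.98  -0.044] z [ 0.98  -0.193 -0.039]
axis pt [0.435  0.3549 0.1604] tip [0.4283 0.3497 0.0157]
```

```bash
python3 -m crank '[[[0,0,0,0,0,0],[0,0,0,0,0,0],[0,0,0,0,0,0],[-0.5,0.1,0,0,0,0],[-1,0.19,0,0,0,0],[-1,0.19,0,0,0,0],[-1,0.19,0,0,0,0],[-0.5,0.1,0,0,0,0],[0,0,0,0,0,0]]]' 0.42; python3 -m crank '[[[0,0,1,0,0,0],[0,0,1,0,0,0],[0,0,1,0,0,0],[0,0,1,0,0,0],[0,0,1,0,0,0],[0,0,1,0,0,0],[0,0,0.5,0.15,0.75,0],[0,0,0.5,0.15,0.75,0],[0,0,0.5,0.15,0.75,0],[0,0,0.5,0.15,0.75,0],[0,0,0,0.15,0.75,0],[0,-0.5,0,0.15,0.75,0],[0,-1,0,0.15,0.75,0],[0,-1,0,0.15,0.75,0],[0,-1,0,0.15,0.75,0],[0,-1,0,0.15,0.75,0],[0,-1,0,0.15,0.75,0],[0,-1,0,0.15,0.75,0],[0,-1,0,0,0,0],[0,-1,0,0,0,0]]]'; python3 -m crank '[[[0.5,-1,0,0,0,0],[0.5,-1,0,0,0,0],[0.5,-1,0,0,0,0],[0.5,-1,0,0,0,0],[0.5,-1,0,0,0,0],[0.5,-1,0,0,0,0],[0,0,0,0,0,0],[0,0,0,0,0,0]]]'; python3 -c "
from h import *
st();ax()"
```

```text
time: 61.9
ee_pos: [0.3729, 0.3646, 0.1647]
tcp_rot: [-146.6, 86.2, -155.2]
wrist_force: [0.0, -0.2, 0.6]
opening: 0.0361
grasp_force: 0.0
time: 63.57
ee_pos: [0.3786, 0.2056, 0.3014]
tcp_rot: [177.9, 35.3, 171.6]
wrist_force: [-0.0, -0.4, -0.1]
opening: 0.0361
grasp_force: 0.0
time: 64.23
ee_pos: [0.4381, 0.0851, 0.3006]
tcp_rot: [178.0, 35.3, 171.5]
wrist_force: [0.6, 0.2, -0.3]
opening: 0.0359
grasp_force: 0.0
64.23 [0.4381 0.0851 0.3006] [178.   35.3 171.5] [ 0.6  0.2 -0.3] 0.0359 0.0
q [ 19.1 -40.3 -26.6  70.9 -13.7  22.9]
tool x (blade) [-0.808  0.121 -0.577] y [0.128 0.991 0.028] z [ 0.576 -0.051 -0.816]
axis pt [0.4462 0.0844 0.2892] tip [0.3291 0.1019 0.2055]
```

```bash
python3 -m crank '[[[1,-0.25,0,0.05,0.73,0],[1,-0.25,0,0.05,0.73,0],[1,-0.25,0,0.05,0.73,0],[1,-0.25,0,0.05,0.73,0],[1,-0.25,0,0.05,0.73,0],[0.8,-0.25,0,0.05,0.73,0],[0.7,-0.25,0,0.05,0.7,0.3],[0,0,0,0,0,0.3],[0,0,0,0,0,0],[0,0,0,0,0,0]]]'; python3 -c "
from h import *
st();m,im=snap('wrist','w20');g=cv2.cvtColor(im,cv2.COLOR_BGR2GRAY)
for h in [(.5422,.1457),(.5376,.0755),(.5332,.0056)]:
    p=proj(m,[[*h,.135]])[0]; b=proj(m,[[*h,.105]])[0]; print('expect top',p,'mouth',b)
    x,y=p.astype(int); w=(g[y-20:y+20,x-20:x+20]<105).astype(np.uint8); n,l,s,c=cv2.connectedComponentsWithStats(w)
    for i in range(1,n):
        if s[i,4]>60: q=c[i]+[x-20,y-20]; print(s[i].tolist(),q.round(1),cast(m,q,.128)[0].round(4))
p=proj(m,[[.529,-.0643,.105]])[0]; q,s=hole(im,p,10); print(p,q,s,cast(m,q,.105)[0].round(4))
np.save('pics/w20m.npy',m,allow_pickle=True)
m,im=snap('top','t4');g=im.max(2);np.set_printoptions(linewidth=250);print(proj(m,[[.436,.404,.004],[.433,.35,.004],[.436,.404,.18],[.433,.35,.18]]).round(0).tolist())
print(g[228:268:2,136:216:2])
"
```

```text
time: 65.07
ee_pos: [0.5678, 0.0523, 0.2994]
tcp_rot: [-179.5, 0.2, 176.6]
wrist_force: [-0.2, 0.7, 0.3]
opening: 0.0355
grasp_force: 0.0
65.07 [0.5678 0.0523 0.2994] [-179.5    0.2  176.6] [-0.2  0.7  0.3] 0.0355 0.0
expect top [422.07146642 153.30017763] mouth [412.38982038 147.56640327]
[4, 7, 22, 21, 198] [413.2 148. ] [0.5386 0.1402 0.128 ]
expect top [337.01230303 152.65317965] mouth [334.98766669 146.98602703]
[10, 8, 18, 21, 114] [333.4 145.8] [0.5328 0.073  0.128 ]
expect top [252.61552899 152.22728955] mouth [258.16487825 146.60769497]
[11, 7, 22, 22, 352] [253.5 149. ] [0.5317 0.0054 0.128 ]
[181.6339454  146.44966704] [179.75949367 148.70886076] [11, 10, 79] [ 0.5309 -0.0664  0.105 ]
[[167.0, 245.0], [186.0, 247.0], [146.0, 247.0], [168.0, 248.0]]
[[112 114 112 114 115 115 114 113 115 115 112 117 116 113 113 112 113 114 113 117 113 112 114 116 113 110 117 116 115 116 114 115 111 113 112 116 113  94  94  74]
 [117 113 113 113 114 112 111 114 113 114 115 113 114 113 116 113 115 115 114 114 114 115 116 114 113 110 113 115 114 112 112 113 113 115 111 115 113 110 113 114]
 [11
[... 2230 characters left out ...]
62  58  42  44  35  37  35  89  35  36  35  61]
 [ 91  87  91 113 115 113 117 118 116 111 114 114 111  76  71  74  69  71  70  75  77  70  74  72  74  64  69  67  78  78  97  95  94 100  80  61  47  58  66  72]
 [113 111 116 115 113 114 112 113 112 112 112 113 114  91  73  75  73  73  74  75  74  76  76  76  75  72  75  72  73  73  69  79  74  73  71  73  71  72  69  74]
 [117 117 115 112 114 113 117 114 112 116 114 114 113 113  73  72  71  73  91  94  94  94  73  73  72  77  75  75  75  73  74  73  71  74  71  74  70  75  75  72]
 [115 115 118 115 112 115 114 116 114 111 112 113 116  98  73  73  73  72 114 111 110 110 115 111 115 112 111 112  93  92  90  95  91  92  77  77  73  75  75  73]]
```

```bash
python3 -m crank '[[[1,-0.6,0.2,0,0,0],[1,-0.6,0.2,0,0,0],[1,-0.6,0.2,0,0,0],[1,-0.6,0.2,0,0,0],[1,-0.6,0.2,0,0,0],[0,0,0,0,0,0],[0,0,0,0,0,0]]]'; python3 -c "
from h import *
st();m,im=snap('wrist','w21');g=im.max(2)
k=cv2.morphologyEx((g<45).astype(np.uint8),cv2.MORPH_OPEN,np.ones((3,3)))
for X in [(.6018,.087),(.597,.0166),(.5925,-.053)]:
    p=proj(m,[[*X,.115]])[0]; print(X,p)
n,l,s,c=cv2.connectedComponentsWithStats(k)
for i in range(1,n):
    if s[i,4]>200 and s[i,1]+s[i,3]<270:
        ys,xs=np.where(l==i); 
        # left and right edges per row, fit lines on bar
        R=np.array([(y,xs[ys==y].min(),xs[ys==y].max()) for y in range(ys.min()+6,ys.max()-6)])
        out=[]
        for e in(1,2):
            f=np.polyfit(R[:,0],R[:,e],1); P=cast(m,[[np.polyval(f,R[0,0]),R[0,0]],[np.polyval(f,R[-1,0]),R[-1,0]]],.115); d=P[1]-P[0]; out.append((round(np.degrees(np.arctan2(d[1],d[0])),2),P.mean(0)[:2].round(4).tolist()))
        print(s[i].tolist(),out)
for X in [(.529,-.0643)]:
    p=proj(m,[[*X,.105]])[0]; q,s_=hole(im,p,10); print(p,q,s_,cast(m,q,.105)[0].round(4))
mt=bot.camera_model('top');print(cast(mt,[[138,255],[152,243]],.165))
"
```

```text
time: 65.75
ee_pos: [0.6671, -0.0086, 0.3215]
tcp_rot: [-179.5, 0.4, 176.6]
wrist_force: [0.5, 1.2, -0.3]
opening: 0.0357
grasp_force: 0.0
65.75 [ 0.6671 -0.0086  0.3215] [-179.5    0.4  176.6] [ 0.5  1.2 -0.3] 0.0357 0.0
(0.6018, 0.087) [412.64356687 100.75281283]
(0.597, 0.0166) [334.65047904 100.1204855 ]
(0.5925, -0.053) [257.76774579  99.7790198 ]
[250, 67, 19, 72, 948] [(np.float64(-2.3), [0.5947, -0.0587]), (np.float64(-3.35), [0.5954, -0.0472])]
[395, 89, 13, 45, 211] [(np.float64(-18.38), [0.6099, 0.0773]), (np.float64(-3.98), [0.6102, 0.081])]
[290, 233, 25, 21, 235] [(np.float64(7.81), [0.7355, -0.0341]), (np.float64(44.2), [0.7364, -0.0197])]
[238.81940376  24.79652325] [238.73684211  28.44736842] [7, 8, 38] [ 0.5319 -0.0647  0.105 ]
[[0.41404135 0.42944456 0.165     ]
 [0.44515706 0.39494362 0.165     ]]
```

```bash
python3 -c "
from workcell import bot
print(bot.job_done())"
```

```text
the job is handed in; nothing more can be done
None
```

The job is handed in, with no verdict returned: all three modules are docked in a row against the host with three pins pressed home, both screwdrivers stand blade down in the caddy leaning an estimated 22° at most (limit about 31°), and the bystanders were left alone.

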